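# Put the slide cases into dry storage and purge the drawer

### The job

Put the slide cases away dry: stand every flat white slide case that lies on the bench on edge in the grey slotted rack in the open drawer of the dry-storage cabinet, one to a slot. Then push the drawer fully home without slamming it, so that it clicks in, and flush it with dry gas: press the black plunger of the purge valve on the cabinet's roof right down to its stop, hold it there about two seconds and let it come fully up, then do the same once more. Leave the other things on the bench where they are.

Things in the scene. Friction and masses are not known exactly. Their poses are not given: they have to be found in the camera images.
- case0: Slide case: flat closed box of plain white plastic with a paper label, 80 x 60 x 9 mm, 40 to 70 g; three to five are present (None if absent), all alike, flat on the bench at the start. Origin at its middle; x along the 80 mm length, y along the 60 mm width, z through the thickness. Stands in the rack on a short edge (a long edge does not fit), either way round.
- case1: Slide case: flat closed box of plain white plastic with a paper label, 80 x 60 x 9 mm, 40 to 70 g; three to five are present (None if absent), all alike, flat on the bench at the start. Origin at its middle; x along the 80 mm length, y along the 60 mm width, z through the thickness. Stands in the rack on a short edge (a long edge does not fit), either way round.
- case2: Slide case: flat closed box of plain white plastic with a paper label, 80 x 60 x 9 mm, 40 to 70 g; three to five are present (None if absent), all alike, flat on the bench at the start. Origin at its middle; x along the 80 mm length, y along the 60 mm width, z through the thickness. Stands in the rack on a short edge (a long edge does not fit), either way round.
- case3: Slide case: flat closed box of plain white plastic with a paper label, 80 x 60 x 9 mm, 40 to 70 g; three to five are present (None if absent), all alike, flat on the bench at the start. Origin at its middle; x along the 80 mm length, y along the 60 mm width, z through the thickness. Stands in the rack on a short edge (a long edge does not fit), either way round.
- case4: Slide case: flat closed box of plain white plastic with a paper label, 80 x 60 x 9 mm, 40 to 70 g; three to five are present (None if absent), all alike, flat on the bench at the start. Origin at its middle; x along the 80 mm length, y along the 60 mm width, z through the thickness. Stands in the rack on a short edge (a long edge does not fit), either way round.
- slot0 (a point): Slot 0 of the rack: the middle of its floor, 30 mm above the bench. Axes as rack. Five slots 26 mm apart along y; each is 14 mm wide, between round-topped fins 50 mm long (along x), 12 mm thick, 34 mm high above the slot's floor, and 68 mm long between end rails 18 mm high.
- slot1 (a point): Slot 1 of the rack: the middle of its floor, 30 mm above the bench. Axes as rack. Five slots 26 mm apart along y; each is 14 mm wide, between round-topped fins 50 mm long (along x), 12 mm thick, 34 mm high above the slot's floor, and 68 mm long between end rails 18 mm high.
- slot2 (a point): Slot 2 of the rack: the middle of its floor, 30 mm above the bench. Axes as rack. Five slots 26 mm apart along y; each is 14 mm wide, between round-topped fins 50 mm long (along x), 12 mm thick, 34 mm high above the slot's floor, and 68 mm long between end rails 18 mm high.
- slot3 (a point): Slot 3 of the rack: the middle of its floor, 30 mm above the bench. Axes as rack. Five slots 26 mm apart along y; each is 14 mm wide, between round-topped fins 50 mm long (along x), 12 mm thick, 34 mm high above the slot's floor, and 68 mm long between end rails 18 mm high.
- slot4 (a point): Slot 4 of the rack: the middle of its floor, 30 mm above the bench. Axes as rack. Five slots 26 mm apart along y; each is 14 mm wide, between round-topped fins 50 mm long (along x), 12 mm thick, 34 mm high above the slot's floor, and 68 mm long between end rails 18 mm high.
- rack (a point): Middle of the grey slotted rack in the drawer (same point as slot2). x: the way the drawer shuts; y: across the row of slots; z up. A stored case has its face square to y. Drawer inside: 95 mm from here to the front panel (-x), 106 mm to the rear wall, 84 mm to each side; side and rear walls end 49 mm above the bench, the front panel 134 mm.
- drawer (a joint): Drawer travel in m: 0 home, 0.190 fully out; starts 0.172 to 0.188 open. About 2.5 N of friction and some damping; 12 to 6 mm from home a sprung roller resists with a few newtons, then gives way up to the stop at 0. The cabinet is fixed, white, 230 mm deep, 230 wide, 140 high; the rack's middle lies 94 mm behind the cabinet's front when home.
- drawer_handle (a point): Middle of the steel bar handle on the drawer's front panel (bar along y, 110 mm long, 35 mm out from the panel's face, 104 mm above the bench). Axes as rack: +x is the way to push the drawer home.
- plunger_top (a point): Middle of the flat top of the black mushroom head of the purge valve's plunger: head 38 mm across and 14 mm thick, its top 210 mm above the bench when up (70 mm above the cabinet's roof). It goes straight down. z up.
- plunger (a joint): Plunger travel in m: 0 is up, 0.014 is down on its stop. A spring returns it: about 3 N at the start of the stroke, 9 N at the stop.
- microplate: Bystander: white well plate lying flat, 128 x 86 x 14 mm. Origin under its middle.
- tipbox: Bystander: blue pipette-tip box, 120 x 85 x 57 mm. Origin under its middle.
- washbottle: Bystander: wash bottle with a red cap and bent spout, 72 mm across, 215 mm high. Origin under its middle, z up.
- beaker: Bystander: glass beaker, 72 mm across, 90 mm high. Origin under its middle, z up.
- jar: Bystander: amber jar with a black lid, 60 mm across, 85 mm high. Origin under its middle, z up.
- tweezers: Bystander: steel tweezers lying along their y, 110 mm long, 20 mm wide, 8 mm high. Origin under the middle.
- marker: Bystander: black marker pen lying along its x, 126 mm long, 12 mm thick. Origin on the bench, 18 mm from mid-length.
Mind the look-alikes: they are no part of the job. Leave any brown look-alike of the case1 alone.

How it is judged (in metres and radians):
On the way, in this order (a step that is already met when the one before it is completed fails the run):
1. every slide case present stands on edge in a slot of the rack in the drawer (angle between the z axis of each of case0, case1, case2, case3, case4 and the y axis of rack, either way round below 0.25 rad and x of case0 in the frame of rack between -0.02 and 0.02 m and y of case0 in the frame of rack between -0.062 and 0.062 m and z of case0 in the frame of rack between 0.024 and 0.045 m and x of case1 in the frame of rack between -0.02 and 0.02 m and y of case1 in the frame of rack between -0.062 and 0.062 m and z of case1 in the frame of rack between 0.024 and 0.045 m and x of case2 in the frame of rack between -0.02 and 0.02 m and y of case2 in the frame of rack between -0.062 and 0.062 m and z of case2 in the frame of rack between 0.024 and 0.045 m and x of case3 in the frame of rack between -0.02 and 0.02 m and y of case3 in the frame of rack between -0.062 and 0.062 m and z of case3 in the frame of rack between 0.024 and 0.045 m and x of case4 in the frame of rack between -0.02 and 0.02 m and y of case4 in the frame of rack between -0.062 and 0.062 m and z of case4 in the frame of rack between 0.024 and 0.045 m), for 0.3 s.
2. the drawer is pushed home to its detent, the cases still standing in it (all of step 1 and value of joint drawer below 0.003 m), for 0.3 s.
3. with the drawer home, the plunger is held down at its stop for at least a second (value of joint drawer below 0.003 m and value of joint plunger above 0.0122 m), for 1 s.
4. the plunger is let come fully up (value of joint drawer below 0.003 m and value of joint plunger below 0.002 m), for 0.1 s.
5. the plunger is held down at its stop a second time, for at least a second (all of step 3), for 1 s.
At the end, for the whole second after the job is handed in: Every case present stands on edge in a rack slot (its face within 0.25 rad of square to the row, its centre within 20 mm of the slot's middle, 24 to 45 mm above the slot floor) and is at rest, the drawer is within 3 mm of home, and the plunger is up again (within 2 mm) (all of step 1 and all of step 4 and linear speed of each of case0, case1, case2, case3, case4 below 0.03 m/s); the robot touches nothing.
It fails at once if the drawer is slammed shut (faster than 0.45 m/s) (velocity of joint drawer below -0.45 m/s).
It fails at once if another thing on the bench is shoved more than 6 cm from its place (distance of any of microplate, tipbox, washbottle, beaker, jar, tweezers, marker from where it was at the start of the episode above 0.06 m).
It fails at once if the wash bottle, beaker or jar is knocked over (angle between any of washbottle, beaker, jar's own z axis and vertical above 0.6 rad).
Of case0, case1, case2, case3, case4 only 3 to 5 are there at a start; the rules pass over those that are not, and their reading is None.
At some moment in a run one of case0, case1, case2, case3, case4 may be knocked a few centimetres aside while the robot is not near it.
It also fails if it takes over 210 s, if anything falls off the work surface, if the arm or the gripper's body presses on something with over 40 N, if the wrist force passes 120 N, or if a joint passes its speed limit or range.

### The arm

A 6-joint arm with a two-finger parallel gripper is mounted at the origin on the work surface. World frame = base frame: x ahead of the robot, y to its left, z up, the work surface at z = 0. Lengths are in mm, angles in rad, forces in N, time in s.
With the tool pointing down it reaches from about 350 to 975 mm from the base axis. Payload 7.1 kg.
Tool frame: the origin (TCP) lies midway between the tips of the shut fingers; the grasp point (between the pads) lies 19 mm behind it; z points along the fingers, y is the line along which they close (so a half turn about z gives the same grasp; the last joint's range is limited). The gripper opens to 88 mm and grips with 3 to 60 N. Pads are 20 mm wide; open, the fingers measure 115 mm over their backs; the gripper's body (75 mm by 178 mm) begins 61 mm behind the grasp point.
Start: joints at [1.174, 0.423, 1.63, -0, 1.089, -0.019], TCP at [230.516, 580.919, 222.675] pointing down, gripper open.
Joint ranges: [-3, 3], [-0.9, 2.11], [0.09, 2.58], [-1.31, 4.45], [0.11, 2.69], [-2.54, 2.54]. Speed limits (rad/s): [2.39, 2.39, 3.01, 3.14, 3.14, 3.14].

### API

Orientations are given as a rotation vector (axis times angle).
In Python, from workcell import ctrl gives the robot as it stands. The module is installed in compiled form; this text tells all that it offers.
- The arm moves only by the tool apply_moves, never from a script. Its argument "targets" is a list of rows, each a list of 3 entries, a list of its own where there are three numbers: the opening, from -1 (shut) to 1 (fully open), then the shift along the tool's x, y, z normalised to -1 to 1, where 1 is 5 cm, then the turn, a rotation vector about the tool's x, y, z normalised to -1 to 1, where 1 is 90 degrees. In form: [[jaw, [x, y, z], [wx, wy, wz]], ...]. A call has 1 to 8 rows; each row shifts and turns the commanded pose from where the row before left it, along the tool's axes as they then stand; what a row does not reach is not made up. A row lasts 1/8 s, in which the tool goes at most 62.5 mm and 10.7 degrees, less where a joint would pass 70% of its speed; a pose out of reach is approached as far as the arm can. A call with a number of a shift or a turn outside -1 to 1 is refused whole. A call with a gripper value outside its range is refused whole. The fingers move at their own pace and stop on an object; the grip force is fixed at half the most. Time passes only in rows, so rows that do not move let the fingers close. It gives the time, the measured TCP pose, the force, the opening and the grip force at its end, in the units of the state.
- ctrl.get_obs(): the state, without advancing time (a new reading comes with each control period).
- ctrl.get_image(name): name is "scene" or "top" or "wrist"; returns a dict with "pixels" (420x560x3 uint8, blue, green, red), "camera_matrix" (3x3 intrinsics, pixels), "view" (4x4, takes a point from world to camera coordinates); the wrist camera has in their place "hand_eye" (4x4, takes a point from camera to tool coordinates, whose origin is the TCP and whose axes are the flange's). Camera axes: x right, y down, z forward; pixel columns grow to the right and rows downward; lengths in mm; the calibration is good to about 2 mm. A picture is of the moment at which its call begins: read the wrist's pose just before it. There is no depth.
- ctrl.close_job(): hands the job in; it is judged then, once.
Trained networks look in the newest picture that a camera, given by its name, has taken for a name from the list of things; names that differ only in an ending like _2 or _b are one class to them, and where a whole thing is asked for, a point or a joint stands for the part that bears it (a point fixed in the world has none). Each returns a list of dicts, best first, with "score" (0 to 1); they miss things now and then, are a little off and sometimes report something else, mostly with a low value. They report only what shows in the picture. A call takes as long as a camera call. They do not tell look-alikes from the thing itself.
- ctrl.masks_of(label, camera): "region" (420x560 bool, what is visible of it) and "bbox" ([left, top, right, bottom] in pixels, round what is visible of it).
- ctrl.pinpoint(label, camera): "xy" ([column, row] in pixels: a listed point, or the origin of a listed thing).
The state is a dict: "t": time; "qpos": joint angles; "qvel": joint speeds; "joint_torque": joint torques, N m; "ee_pos": TCP position; "orientation": TCP orientation; "ft_force": force on the tool from outside, world axes, zero at the start; "moment": the same for the moment, N m; "width": finger opening in mm; "grasp_force": force on a finger pad.
Only numpy, scipy, OpenCV 4.12 (cv2) and the standard library are available. Lean on these libraries where they do the work, as an engineer would, in place of code of your own. Each camera call takes 0.05 s, during which the arm holds its last target. There are 200 camera calls.

## Working session

There is one attempt and no reset: what is moved stays moved. The work goes in short steps, Python scripts to look and compute and a tool call to move; the robot and the scene stay as the last step left them, time stands still between calls to the robot, and variables do not carry over. Pictures are saved under pics/ and viewed, at most 14 in all, crops included, and the job is handed in when it is done.

Besides the shell and the picture viewer there is one more tool, called in YAML: its name, and indented under it one key for each argument. apply_moves: Moves the arm, as the interface text tells. Scaled input: -1 to 1 covers 5 cm each way for a shift and 90 degrees each way for a turn. Its arguments: {"type":"object","properties":{"targets":{"type":"array"}},"required":["targets"]}

```bash
mkdir -p pics
cat > h.py <<'E'
import numpy as np, cv2
from scipy.spatial.transform import Rotation as R
from workcell import ctrl
def pose(o=None):
    o=o or ctrl.get_obs(); T=np.eye(4); T[:3,:3]=R.from_rotvec(o["orientation"]).as_matrix(); T[:3,3]=o["ee_pos"]; return T
def cam(name):
    """picture, intrinsics, world-to-camera"""
    T=pose(); d=ctrl.get_image(name)
    V=np.array(d["view"]) if "view" in d else np.linalg.inv(T@np.array(d["hand_eye"]))
    return d["pixels"],np.array(d["camera_matrix"]),V
def ray(px,K,V):
    C=np.linalg.inv(V); v=C[:3,:3]@np.linalg.inv(K)@[px[0],px[1],1.]; return C[:3,3],v
def onz(px,K,V,z):
    c,v=ray(px,K,V); return c+v*(z-c[2])/v[2]
def tri(obs):
    A=[];b=[]
    for px,K,V in obs:
        c,v=ray(px,K,V); v=v/np.linalg.norm(v); P=np.eye(3)-np.outer(v,v); A.append(P); b.append(P@c)
    return np.linalg.lstsq(np.vstack(A),np.hstack(b),rcond=None)[0]
def proj(p,K,V):
    q=V[:3,:3]@p+V[:3,3]; q=K@q; return q[:2]/q[2]
E
python3 - <<'E'
from h import *
print({k:np.round(v,3) for k,v in ctrl.get_obs().items()})
for n in ("scene","top"):
    im,K,V=cam(n); np.savez(n,K=K,V=V); cv2.imwrite(f"pics/{n}0.png",im)
    for l in ("case0","slot0","slot2","slot4","rack","drawer_handle","plunger_top","beaker","jar","washbottle","microplate","tipbox","tweezers","marker"):
        for d in ctrl.pinpoint(l,n)[:6]:
            if d["score"]>.2: print(n,l,round(d["score"],2),np.round(d["xy"],1),np.round(onz(d["xy"],K,V,{"case0":4.5,"plunger_top":210,"drawer_handle":104}.get(l,30 if l[0] in "sr" else 0))))
E
```

```text
{'t': np.float64(0.0), 'qpos': array([ 1.174,  0.424,  1.631, -0.   ,  1.089, -0.019]), 'qvel': array([-0.002, -0.001,  0.   , -0.   ,  0.001, -0.001]), 'joint_torque': array([ 0.0000e+00, -5.4460e+01, -2.7366e+01,  6.4000e-02,  2.3000e-02,
       -0.0000e+00]), 'ee_pos': array([230.329, 580.42 , 221.922]), 'orientation': array([-5.900e-01, -3.085e+00,  2.000e-03]), 'ft_force': array([-0.206, -0.063,  0.687]), 'moment': array([-0.027, -0.006,  0.035]), 'grasp_force': np.float64(0.0), 'width': np.float64(87.975)}
scene case0 0.79 [294.6 176.7] [360.  -6.   5.]
scene case0 0.77 [261.4 229.6] [ 535. -159.    4.]
scene case0 0.76 [198.  211.7] [ 424. -337.    4.]
scene case0 0.66 [259.  201.6] [ 431. -142.    4.]
scene case0 0.55 [204.4 243.1] [ 542. -337.    4.]
scene slot0 0.88 [345.8 205.5] [527. 113.  30.]
scene slot0 0.86 [346.9 219.5] [577. 100.  30.]
scene slot0 0.74 [346.7 214.7] [560. 105.  30.]
scene slot0 0.68 [349.1 228. ] [608.  96.  30.]
scene slot0 0.67 [340.4 203.1] [514. 100.  30.]
scene slot0 0.46 [265.2 231.2] [ 560. -153.   30.]
scene slot2 0.88 [345.8 205.5] [527. 11
[... 2183 characters left out ...]
7.  30.]
top slot4 0.35 [125.2 209. ] [598. 339.  30.]
top rack 0.82 [203.9 225.4] [551.  95.  30.]
top drawer_handle 0.62 [247.2 224.2] [546. -43. 104.]
top plunger_top 0.5 [124.5 212.6] [558. 282. 210.]
top beaker 0.77 [240.5 155.5] [786. -10.   0.]
top beaker 0.56 [403.2 216.5] [ 594. -535.    0.]
top beaker 0.53 [386.6 297. ] [ 340. -475.    0.]
top jar 0.77 [388.3 257.5] [ 463. -483.    0.]
top jar 0.6 [237.3 153. ] [794.   1.   0.]
top washbottle 0.76 [419.1 271.7] [ 419. -579.    0.]
top microplate 0.9 [386.1 296.2] [ 343. -473.    0.]
top tipbox 0.64 [400.7 219.1] [ 586. -526.    0.]
top tweezers 0.51 [296.1 305.4] [ 311. -194.    0.]
top marker 0.48 [321.  170.7] [ 740. -271.    0.]
```

Run:
```python
import cv2
a=cv2.imread("pics/top0.png")[120:340,90:450]; cv2.imwrite("pics/topc.png",cv2.resize(a,None,fx=2.2,fy=2.2,interpolation=cv2.INTER_CUBIC))
```

```text
(no output)
```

View pics/topc.png

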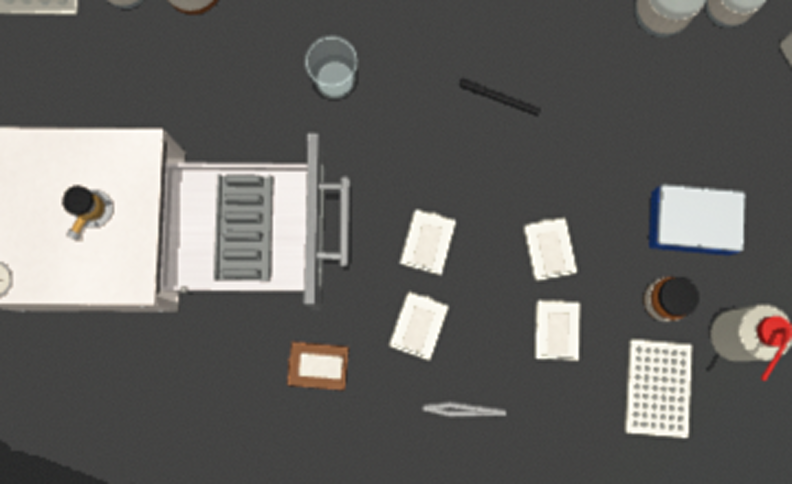

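View pics/scene0.png

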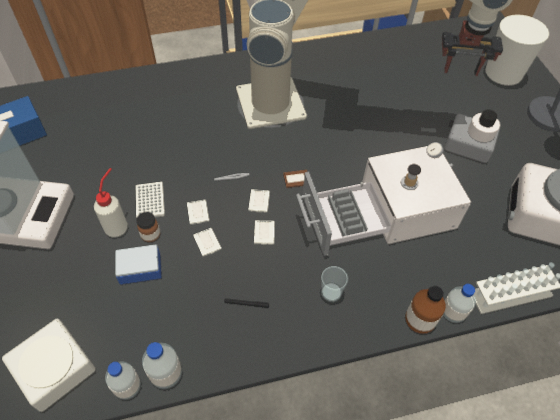

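The top view shows four white cases, in the crop at about (428,242), (418,325), (551,249) and (557,330). The brown look-alike is at (318,365), and the drawer opens toward world -y. The scene view agrees. Next I'll write a move planner and look at the rack with the wrist camera.

```bash
cat >> h.py <<'E'
def tool(tx,tilt=0):
    """tool-down frame, tool x along heading tx (deg, world), then tilted about tool y (deg, + = fingertips toward tool x)"""
    a=np.radians(tx); x=np.array([np.cos(a),np.sin(a),0]); z=np.array([0,0,-1.]); y=np.cross(z,x)
    return np.stack([x,y,z],1)@R.from_euler("y",tilt,degrees=True).as_matrix()
def plan(p,M,n,T=None):
    """n equal rows (shift units of 50 mm, turn units of 90 deg) from pose T to TCP p, orientation M"""
    T=pose() if T is None else T; r=R.from_matrix(T[:3,:3].T@M).as_rotvec(); out=[]
    for i in range(n):
        A=T[:3,:3]@R.from_rotvec(r*i/n).as_matrix()
        out.append([*(A.T@(np.array(p)-T[:3,3])/n/50),*(r/n/(np.pi/2))])
    out=np.round(out,3); print("rows",n,"max shift mm %.0f max turn deg %.1f"%(50*np.linalg.norm(out[:,:3],axis=1).max(),90*np.linalg.norm(out[:,3:],axis=1).max()))
    for o in out: print(o.tolist())
E
python3 - <<'E'
from h import *
d=ctrl.get_image("wrist"); print(np.round(d["hand_eye"],3),d["camera_matrix"])
plan([440,100,330],tool(180),10)
E
```

```text
[[ 0.00000e+00 -9.52000e-01 -3.06000e-01  8.56030e+01]
 [ 1.00000e+00  0.00000e+00  1.00000e-03  6.08000e-01]
 [-1.00000e-03 -3.06000e-01  9.52000e-01 -1.61829e+02]
 [ 0.00000e+00  0.00000e+00  0.00000e+00  1.00000e+00]] [[312.21090698   0.         274.50807404]
 [  0.         312.21090698 207.05728716]
 [  0.           0.           1.        ]]
rows 10 max shift mm 54 max turn deg 2.2
[-0.744, -0.739, -0.215, -0.0, -0.0, -0.024]
[-0.716, -0.767, -0.215, -0.0, -0.0, -0.024]
[-0.686, -0.794, -0.215, -0.0, -0.0, -0.024]
[-0.656, -0.819, -0.215, -0.0, -0.0, -0.024]
[-0.624, -0.843, -0.215, -0.0, -0.0, -0.024]
[-0.592, -0.866, -0.215, -0.0, -0.0, -0.024]
[-0.559, -0.888, -0.215, -0.0, -0.0, -0.024]
[-0.525, -0.908, -0.215, -0.0, -0.0, -0.024]
[-0.49, -0.927, -0.215, -0.0, -0.0, -0.024]
[-0.455, -0.945, -0.215, -0.0, -0.0, -0.024]
```

apply_moves:
  targets:
    - [1,[-0.5,-0.5,-0.9],[0,0,-0.024]]
    - [1,[-0.71,-0.77,-0.9],[0,0,-0.024]]
    - [1,[-0.68,-0.8,-0.3],[0,0,-0.024]]
    - [1,[-0.65,-0.82,0],[0,0,-0.024]]
    - [1,[-0.62,-0.85,0],[0,0,-0.024]]
    - [1,[-0.6,-0.87,0],[0,0,-0.024]]
    - [1,[-0.56,-0.9,0],[0,0,-0.024]]
    - [1,[-0.53,-0.91,0],[0,0,-0.024]]

```text
t: 2.55
ee_pos: [388.8, 213.3, 323.7]
orientation: [0.117, 3.139, 0.001]
ft_force: [0.8, 0.1, 0.6]
width: 88.2
grasp_force: 0.0
```

Run:
```python
from h import *
print(np.round(pose(),3)); plan([440,100,330],tool(180),3)
```

```text
[[-9.97000e-01  7.50000e-02  1.00000e-03  3.88771e+02]
 [ 7.50000e-02  9.97000e-01  0.00000e+00  2.13256e+02]
 [-1.00000e-03  0.00000e+00 -1.00000e+00  3.23714e+02]
 [ 0.00000e+00  0.00000e+00  0.00000e+00  1.00000e+00]]
rows 3 max shift mm 41 max turn deg 1.4
[-0.397, -0.727, -0.042, 0.0, 0.0, -0.016]
[-0.379, -0.737, -0.042, 0.0, 0.0, -0.016]
[-0.36, -0.746, -0.042, 0.0, 0.0, -0.016]
```

apply_moves:
  targets:
    - [1,[-0.4,-0.73,-0.04],[0,0,-0.016]]
    - [1,[-0.38,-0.74,-0.04],[0,0,-0.016]]
    - [1,[-0.36,-0.75,-0.04],[0,0,-0.016]]
    - [1,[0,0,0],[0,0,0]]
    - [1,[0,0,0],[0,0,0]]

```text
t: 3.18
ee_pos: [439.4, 101.2, 329.3]
orientation: [-0.003, -3.141, -0.0]
ft_force: [-0.5, 0.4, -0.4]
width: 87.5
grasp_force: 0.0
```

Run:
```python
from h import *
print(pose()[:3,3])
im,K,V=cam("wrist"); np.savez("w1",K=K,V=V); cv2.imwrite("pics/w1.png",im)
for l in ("rack","slot0","drawer_handle","plunger_top","case0"):
    for d in ctrl.pinpoint(l,"wrist")[:6]:
        if d["score"]>.3: print(l,round(d["score"],2),np.round(d["xy"],1),np.round(onz(d["xy"],K,V,dict(case0=4.5,plunger_top=210,drawer_handle=104).get(l,30))))
```

```text
[439.37395693 101.1561324  329.34077994]
slot0 0.95 [276.3 243.4] [564. 105.  30.]
slot0 0.89 [278.6 266.1] [605. 109.  30.]
slot0 0.82 [274.8 253.5] [582. 103.  30.]
slot0 0.79 [277.2 222.1] [527. 107.  30.]
drawer_handle 0.69 [174.6 264.4] [562. -36. 104.]
case0 0.82 [122.5 152.5] [ 421. -133.    4.]
case0 0.76 [117.8 225.6] [ 543. -159.    4.]
case0 0.76 [ 14.2 220.4] [ 533. -329.    4.]
case0 0.55 [204.9 115.9] [367.  -2.   4.]
```

View pics/w1.png

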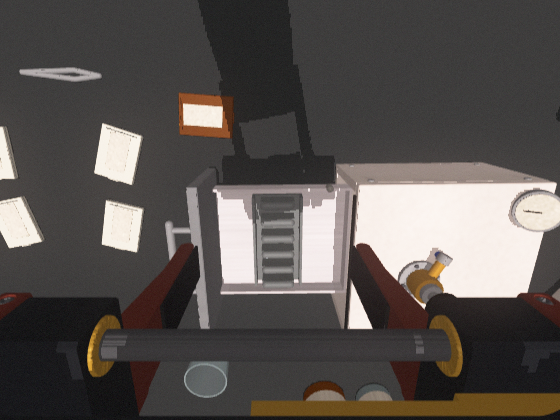

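The wrist view shows the rack at columns 255-300 and rows 195-287, with the case row to its left and the plunger at about (427,285). I'll take a second view 80 mm along and crop both.

apply_moves:
  targets:
    - [1,[0.4,-0.5,0.5],[0,0,0]]
    - [1,[0.4,-0.5,0.5],[0,0,0]]
    - [1,[0,-0.5,0.2],[0,0,0]]
    - [1,[0,0,0],[0,0,0]]
    - [1,[0,0,0],[0,0,0]]

```text
t: 4.1
ee_pos: [400.1, 26.6, 269.9]
orientation: [0.001, 3.141, 0.001]
ft_force: [-0.1, -0.8, -0.5]
width: 88.1
grasp_force: 0.0
```

Run:
```python
from h import *
print(pose()[:3,3])
im,K,V=cam("wrist"); np.savez("w2",K=K,V=V); cv2.imwrite("pics/w2.png",im)
p=proj(np.array([555,105,40.]),K,V); print(p)
for l in ("rack","slot0","case0"):
    for d in ctrl.pinpoint(l,"wrist")[:6]:
        if d["score"]>.3: print(l,round(d["score"],2),np.round(d["xy"],1),np.round(onz(d["xy"],K,V,dict(case0=4.5).get(l,30))))
x,y=p.astype(int); c2=im[y-60:y+60,x-40:x+40]; print("c2 origin",x-40,y-60)
a=cv2.imread("pics/w1.png"); c1=a[185:305,238:318]
cv2.imwrite("pics/cc.png",cv2.resize(np.hstack([c1,c2]),None,fx=5,fy=5,interpolation=cv2.INTER_CUBIC))
```

```text
[400.12096745  26.64260323 269.93004799]
[328.46516374 282.79146551]
rack 0.73 [326.2 278.5] [554. 103.  30.]
slot0 0.94 [327.4 282.5] [561. 105.  30.]
slot0 0.92 [326.7 304.7] [599. 106.  30.]
slot0 0.81 [328.2 246.4] [503. 104.  30.]
slot0 0.7 [328.  295.3] [582. 107.  30.]
slot0 0.7 [328.9 262.4] [528. 106.  30.]
case0 0.9 [ 14.5 190.1] [ 427. -339.    4.]
case0 0.86 [155.5 267.1] [ 549. -154.    4.]
case0 0.86 [159.5 187.5] [ 423. -134.    4.]
case0 0.75 [ 42.2 262.5] [ 541. -326.    4.]
case0 0.74 [251.5 146.7] [367.  -3.   4.]
c2 origin 288 222
```

View pics/cc.png

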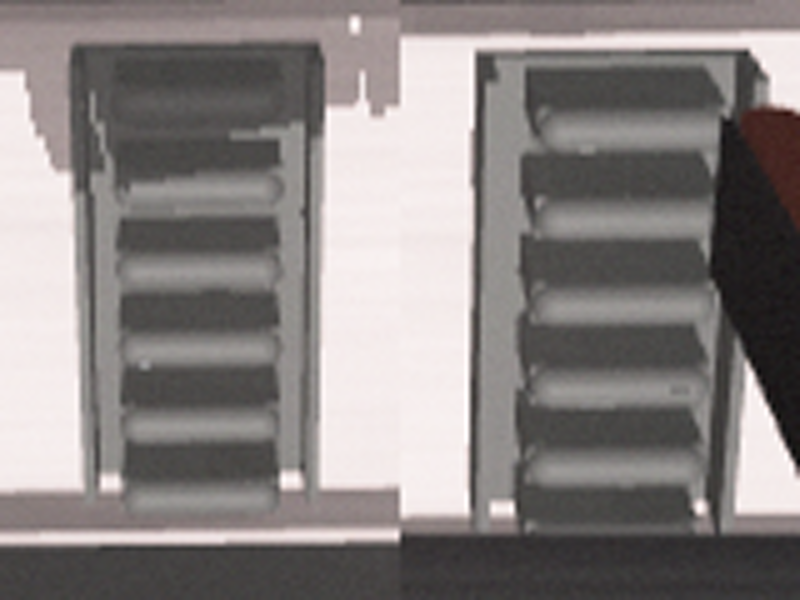

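Run:
```python
from h import *
W={}
for n,rows,o in (("w1",[100,190,270,348,424,498],(238,185)),("w2",[128,216,304,386,466],(288,222))):
    d=np.load(n+".npz"); W[n]=[]
    for i,r in enumerate(rows):
        a={"w1":(118,282),"w2":(136,312)}[n]
        c=[(a[0] if n=="w1" else 130)/5, (a[1] if n=="w1" else 310)/5]
        px=[np.array([cc+o[0]-.4,r/5+o[1]-.4]) for cc in c]
        W[n].append((px[0]+px[1])/2)
        print(n,i,[np.round(onz(q,d["K"],d["V"],62)[:2],1) for q in px])
D=[np.load(n+".npz") for n in ("w1","w2")]
for i in range(5): print(np.round(tri([(W["w1"][i],D[0]["K"],D[0]["V"]),(W["w2"][i],D[1]["K"],D[1]["V"])]),1))
```

```text
w1 0 [array([488.3,  83.2]), array([488.4, 130.5])]
w1 1 [array([516. ,  82.8]), array([516.1, 130.9])]
w1 2 [array([541.5,  82.4]), array([541.6, 131.4])]
w1 3 [array([567.2,  82.1]), array([567.3, 131.9])]
w1 4 [array([593.1,  81.7]), array([593.2, 132.3])]
w1 5 [array([619.1,  81.3]), array([619.2, 132.8])]
w2 0 [array([488.8,  78.6]), array([488.8, 125.3])]
w2 1 [array([514.3,  79.5]), array([514.4, 127.2])]
w2 2 [array([540.9,  80.5]), array([540.9, 129.1])]
w2 3 [array([566.6,  81.5]), array([566.6, 131. ])]
w2 4 [array([592.6,  82.5]), array([592.7, 132.9])]
[494.4 105.9  47. ]
[522.2 106.8  46.8]
[545.3 106.7  54.2]
[568.9 107.   58.6]
[592.1 107.2  63.2]
```

Fins read at x≈490 to 621 at 26 mm spacing, and y centre ≈107, so the rack is at about (555.5,107) with nearly zero yaw. Now I'll view the cases.

apply_moves:
  targets:
    - [1,[0,-1,-0.2],[0,0,0]]
    - [1,[0,-1,-0.2],[0,0,0]]
    - [1,[0,-1,-0.2],[0,0,0]]
    - [1,[0,-1,0],[0,0,0]]
    - [1,[0,-1,0],[0,0,0]]
    - [1,[0,0,0],[0,0,0]]
    - [1,[0,0,0],[0,0,0]]

```text
t: 5.18
ee_pos: [399.3, -223.5, 299.3]
orientation: [-0.002, -3.141, -0.001]
ft_force: [0.0, 0.6, -0.2]
width: 87.6
grasp_force: 0.0
```

```bash
cat >> h.py <<'E'
def cases(name,show=None,z=9):
    """case rectangles on the bench: centre, heading of the long axis (deg), sides in mm, via the top outline at height z"""
    im,K,V=cam(name); 
    if show: cv2.imwrite(show,im)
    for d in ctrl.masks_of("case0",name):
        if d["score"]<.3: continue
        c=max(cv2.findContours(d["region"].astype(np.uint8),cv2.RETR_EXTERNAL,cv2.CHAIN_APPROX_NONE)[0],key=len)[:,0]
        q=np.array([onz(p,K,V,z)[:2] for p in c.astype(float)],np.float32)
        (cx,cy),(w,h),a=cv2.minAreaRect(q); a=a if w>h else a+90
        col=im[d["region"]].mean(0)
        print("case %.2f ctr %.1f %.1f head %.1f sides %.0f %.0f"%(d["score"],cx,cy,(a+90)%180-90,w,h),"bgr",np.round(col),"edge",d["bbox"])
E
python3 - <<'E'
from h import *
print(pose()[:3,3]); cases("wrist","pics/w3.png")
im,K,V=cam("wrist")
for d in ctrl.pinpoint("case0","wrist"): print(round(d["score"],2),np.round(onz(d["xy"],K,V,4.5)))
E
```

```text
[ 399.29967338 -223.45462118  299.2666621 ]
case 0.90 ctr 542.5 -153.0 head -14.7 sides 62 83 bgr [227. 236. 242.] edge [290.2, 229.2, 344.4, 281.1]
case 0.89 ctr 424.4 -141.5 head -18.8 sides 61 82 bgr [181. 193. 204.] edge [303.9, 153.2, 358.5, 214.4]
case 0.79 ctr 421.1 -336.0 head -0.4 sides 61 79 bgr [233. 242. 246.] edge [176.7, 157.8, 220.3, 207.2]
case 0.76 ctr 535.7 -325.5 head 12.4 sides 82 60 bgr [228. 237. 243.] edge [184.1, 225.0, 230.3, 277.7]
case 0.60 ctr 367.3 -1.2 head 85.4 sides 85 62 bgr [106. 132. 174.] edge [395.9, 120.8, 461.5, 168.1]
0.92 [ 533. -329.    4.]
0.83 [ 419. -338.    4.]
0.68 [ 424. -139.    4.]
0.65 [369.  -0.   4.]
0.58 [ 536. -157.    4.]
```

Run:
```python
from h import *
plan([561,-159,90],tool(165.3,55),8)
```

```text
rows 8 max shift mm 34 max turn deg 7.1
[-0.404, 0.159, 0.524, -0.01, 0.076, 0.019]
[-0.459, 0.164, 0.475, -0.01, 0.076, 0.019]
[-0.507, 0.172, 0.42, -0.01, 0.076, 0.019]
[-0.548, 0.181, 0.359, -0.01, 0.076, 0.019]
[-0.582, 0.193, 0.295, -0.01, 0.076, 0.019]
[-0.607, 0.207, 0.227, -0.01, 0.076, 0.019]
[-0.624, 0.222, 0.157, -0.01, 0.076, 0.019]
[-0.631, 0.239, 0.085, -0.01, 0.076, 0.019]
```

apply_moves:
  targets:
    - [1,[-0.4,0.16,0.52],[-0.01,0.076,0.019]]
    - [1,[-0.46,0.16,0.48],[-0.01,0.076,0.019]]
    - [1,[-0.51,0.17,0.42],[-0.01,0.076,0.019]]
    - [1,[-0.55,0.18,0.36],[-0.01,0.076,0.019]]
    - [1,[-0.58,0.19,0.3],[-0.01,0.076,0.019]]
    - [1,[-0.61,0.21,0.23],[-0.01,0.076,0.019]]
    - [1,[-0.62,0.22,0.16],[-0.01,0.076,0.019]]
    - [1,[-0.63,0.24,0.09],[-0.01,0.076,0.019]]

```text
t: 6.38
ee_pos: [561.5, -159.3, 88.5]
orientation: [-0.282, -2.163, -0.148]
ft_force: [0.9, 0.7, -0.8]
width: 87.7
grasp_force: 0.0
```

Run:
```python
from h import *
o=ctrl.get_obs(); T=pose(); print(T[:3,3],np.round(o["qpos"],2),np.degrees(np.arccos(-T[2,2])))
plan([561,-159,10],tool(165.3,55),2)
cases("top",None)
```

```text
[ 561.49055992 -159.25196252   88.51506546] [-0.29  1.03  1.15 -0.02  1.93 -1.59] 55.21836138001724
rows 2 max shift mm 39 max turn deg 0.1
[-0.642, 0.001, 0.452, 0.001, -0.001, -0.0]
[-0.641, 0.001, 0.454, 0.001, -0.001, -0.0]
case 0.98 ctr 420.1 -338.5 head -0.8 sides 62 83 bgr [220. 232. 235.] edge [335.2, 255.5, 355.2, 286.6]
case 0.79 ctr 366.3 -8.3 head -89.3 sides 64 68 bgr [107. 127. 149.] edge [227.0, 273.6, 245.8, 296.9]
case 0.71 ctr 410.7 -138.0 head 72.5 sides 59 52 bgr [215. 227. 231.] edge [266.2, 262.7, 292.0, 283.7]
case 0.59 ctr 538.2 -330.1 head 11.6 sides 80 57 bgr [227. 239. 243.] edge [326.3, 219.1, 349.2, 245.6]
```

apply_moves:
  targets:
    - [1,[-0.64,0,0.45],[0,0,0]]
    - [1,[-0.6,0,0.42],[0,0,0]]
    - [1,[-0.04,0,0.03],[0,0,0]]
    - [1,[0,0,0],[0,0,0]]

```text
t: 6.98
ee_pos: [560.9, -160.5, 13.0]
orientation: [-0.283, -2.169, -0.148]
ft_force: [0.1, -0.4, 0.2]
width: 88.1
grasp_force: 0.0
```

apply_moves:
  targets:
    - [-1,[0,0,0],[0,0,0]]
    - [-1,[0,0,0],[0,0,0]]
    - [-1,[0,0,0],[0,0,0]]
    - [-1,[0,0,0],[0,0,0]]
    - [-1,[0,0,0],[0,0,0]]
    - [-1,[0,0,0],[0,0,0]]

```text
t: 7.72
ee_pos: [560.4, -160.5, 11.6]
orientation: [-0.283, -2.166, -0.149]
ft_force: [1.7, -0.0, 5.5]
width: 59.0
grasp_force: 30.0
```

apply_moves:
  targets:
    - [-1,[0.33,0,-0.23],[0,0,0]]
    - [-1,[0.66,0,-0.46],[0,0,0]]
    - [-1,[0.66,0,-0.46],[0,0,0]]
    - [-1,[0.33,0,-0.23],[0,0,0]]
    - [-1,[0,0,0],[0,0,0]]

```text
t: 8.35
ee_pos: [560.6, -160.8, 132.9]
orientation: [-0.283, -2.169, -0.148]
ft_force: [0.1, -0.1, -0.4]
width: 58.7
grasp_force: 30.0
```

Run:
```python
from h import *
o=ctrl.get_obs(); T=pose(); print(T[:3,3],o["width"],o["grasp_force"])
plan([575.5,107,220],tool(180,-35),14)
```

```text
[ 560.62637472 -160.78849493  132.93887768] 58.71137114463557 29.96970777399838
rows 14 max shift mm 20 max turn deg 6.5
[0.146, 0.375, -0.008, 0.002, -0.071, -0.013]
[0.137, 0.378, -0.025, 0.002, -0.071, -0.013]
[0.125, 0.381, -0.041, 0.002, -0.071, -0.013]
[0.112, 0.383, -0.055, 0.002, -0.071, -0.013]
[0.098, 0.385, -0.068, 0.002, -0.071, -0.013]
[0.082, 0.386, -0.08, 0.002, -0.071, -0.013]
[0.064, 0.387, -0.089, 0.002, -0.071, -0.013]
[0.046, 0.388, -0.097, 0.002, -0.071, -0.013]
[0.027, 0.389, -0.102, 0.002, -0.071, -0.013]
[0.007, 0.389, -0.106, 0.002, -0.071, -0.013]
[-0.012, 0.388, -0.107, 0.002, -0.071, -0.013]
[-0.032, 0.387, -0.106, 0.002, -0.071, -0.013]
[-0.052, 0.386, -0.103, 0.002, -0.071, -0.013]
[-0.071, 0.385, -0.097, 0.002, -0.071, -0.013]
```

apply_moves:
  targets:
    - [-1,[0.74,0.3,-0.5],[0.002,-0.071,-0.013]]
    - [-1,[0.6,0.38,-0.52],[0.002,-0.071,-0.013]]
    - [-1,[0.13,0.38,-0.04],[0.002,-0.071,-0.013]]
    - [-1,[0.11,0.38,-0.05],[0.002,-0.071,-0.013]]
    - [-1,[0.1,0.38,-0.07],[0.002,-0.071,-0.013]]
    - [-1,[0.08,0.39,-0.08],[0.002,-0.071,-0.013]]
    - [-1,[0.06,0.39,-0.09],[0.002,-0.071,-0.013]]
    - [-1,[0.05,0.39,-0.1],[0.002,-0.071,-0.013]]

```text
t: 9.35
ee_pos: [573.1, -12.7, 252.6]
orientation: [-0.167, -3.078, -0.093]
ft_force: [-0.6, 0.3, -0.5]
width: 58.8
grasp_force: 30.0
```

Run:
```python
from h import *
o=ctrl.get_obs(); T=pose(); print(T[:3,3],o["width"],o["grasp_force"])
plan([575.5,107,215],tool(180,-35),6)
```

```text
[573.0635883  -12.67944937 252.57046592] 58.84059202644985 29.971962292911485
rows 6 max shift mm 21 max turn deg 6.5
[0.027, 0.39, 0.15, 0.003, -0.071, -0.013]
[0.035, 0.391, 0.145, 0.003, -0.071, -0.013]
[0.043, 0.392, 0.139, 0.003, -0.071, -0.013]
[0.05, 0.394, 0.132, 0.003, -0.071, -0.013]
[0.056, 0.395, 0.124, 0.003, -0.071, -0.013]
[0.061, 0.397, 0.116, 0.003, -0.071, -0.013]
```

apply_moves:
  targets:
    - [-1,[0.03,0.39,0.05],[0.003,-0.071,-0.013]]
    - [-1,[0.03,0.39,0.05],[0.003,-0.071,-0.013]]
    - [-1,[0.04,0.39,0.14],[0.003,-0.071,-0.013]]
    - [-1,[0.05,0.39,0.13],[0.003,-0.071,-0.013]]
    - [-1,[0.06,0.4,0.12],[0.003,-0.071,-0.013]]
    - [-1,[0.06,0.4,0.12],[0.003,-0.071,-0.013]]
    - [-1,[0,0,0],[0,0,0]]
    - [-1,[0,0,0],[0,0,0]]

```text
t: 10.35
ee_pos: [577.1, 97.4, 227.0]
orientation: [0.014, 2.56, -0.013]
ft_force: [0.3, 0.3, 0.1]
width: 58.5
grasp_force: 30.0
```

Run:
```python
from h import *
o=ctrl.get_obs(); T=pose(); print(T[:3,3],np.round(o["qpos"],2))
plan([575.5,107,125],tool(180,-35),3)
im,K,V=cam("wrist"); np.savez("w4",K=K,V=V); cv2.imwrite("pics/w4.png",im)
```

```text
[577.11734941  97.39734388 226.95727522] [ 0.22  0.19  2.1  -0.45  0.31 -0.95]
rows 3 max shift mm 34 max turn deg 0.6
[0.383, 0.068, 0.561, -0.003, -0.006, -0.002]
[0.388, 0.067, 0.558, -0.003, -0.006, -0.002]
[0.393, 0.065, 0.554, -0.003, -0.006, -0.002]
```

View pics/w4.png

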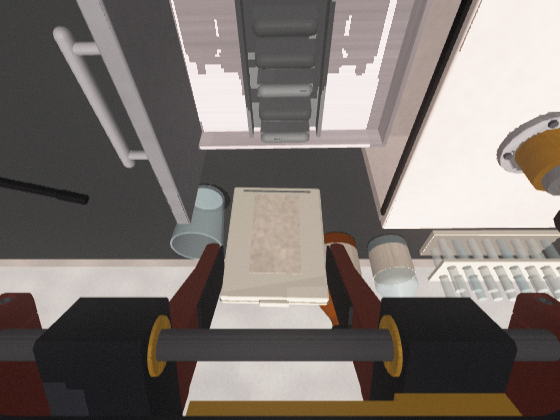

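The case is held well; its near face spans columns 235-320 and its bottom edge is at row 190. But q5 is close to its limit with this outward lean, so lowering would be infeasible. I'll turn the tool half round so that it leans inward at the rack.

apply_moves:
  targets:
    - [-1,[0,0,0],[0,0.1,0]]
    - [-1,[0,0,0],[0,0.1,0]]
    - [-1,[0,0,0],[0,0.1,0]]
    - [-1,[0,0,0],[0,0.09,0]]
    - [-1,[0,0,0],[0,0,0.115]]
    - [-1,[0,0,0],[0,0,0.115]]
    - [-1,[0,0,0],[0,0,0.115]]
    - [-1,[0,0,0],[0,0,0.115]]

```text
t: 11.4
ee_pos: [577.8, 97.5, 227.9]
orientation: [-1.129, -2.904, 0.02]
ft_force: [0.8, -0.1, -1.1]
width: 58.9
grasp_force: 30.0
```

apply_moves:
  targets:
    - [-1,[0,0,0],[0,0,0.115]]
    - [-1,[0,0,0],[0,0,0.115]]
    - [-1,[0,0,0],[0,0,0.115]]
    - [-1,[0,0,0],[0,0,0.115]]
    - [-1,[0,0,0],[0,0,0.115]]
    - [-1,[0,0,0],[0,0,0.115]]
    - [-1,[0,0,0],[0,0,0.115]]
    - [-1,[0,0,0],[0,0,0.115]]

```text
t: 12.4
ee_pos: [577.8, 97.5, 228.0]
orientation: [-2.781, -1.438, 0.042]
ft_force: [-0.7, -0.3, -0.3]
width: 59.2
grasp_force: 30.0
```

Run:
```python
from h import *
o=ctrl.get_obs(); T=pose(); print(np.round(T,3),np.round(o["qpos"],2),o["width"])
plan([535.5,107,215],tool(0,-35),8)
```

```text
[[ 5.78000e-01  8.16000e-01 -2.90000e-02  5.77793e+02]
 [ 8.16000e-01 -5.78000e-01 -3.00000e-03  9.75370e+01]
 [-1.90000e-02 -2.20000e-02 -1.00000e+00  2.27979e+02]
 [ 0.00000e+00  0.00000e+00  0.00000e+00  1.00000e+00]] [0.15 0.37 1.69 0.   1.1  0.76] 59.15044321340269
rows 8 max shift mm 6 max turn deg 8.0
[-0.041, -0.099, 0.035, 0.022, -0.043, 0.074]
[-0.05, -0.093, 0.042, 0.022, -0.043, 0.074]
[-0.057, -0.085, 0.048, 0.022, -0.043, 0.074]
[-0.063, -0.076, 0.055, 0.022, -0.043, 0.074]
[-0.067, -0.066, 0.062, 0.022, -0.043, 0.074]
[-0.07, -0.056, 0.069, 0.022, -0.043, 0.074]
[-0.071, -0.046, 0.075, 0.022, -0.043, 0.074]
[-0.07, -0.035, 0.082, 0.022, -0.043, 0.074]
```

apply_moves:
  targets:
    - [-1,[-0.04,-0.1,0.03],[0.022,-0.043,0.074]]
    - [-1,[-0.05,-0.09,0.04],[0.022,-0.043,0.074]]
    - [-1,[-0.06,-0.08,0.05],[0.022,-0.043,0.074]]
    - [-1,[-0.06,-0.08,0.05],[0.022,-0.043,0.074]]
    - [-1,[-0.07,-0.07,0.06],[0.022,-0.043,0.074]]
    - [-1,[-0.07,-0.06,0.07],[0.022,-0.043,0.074]]
    - [-1,[-0.07,-0.05,0.08],[0.022,-0.043,0.074]]
    - [-1,[-0.07,-0.03,0.08],[0.022,-0.043,0.074]]

```text
t: 13.4
ee_pos: [535.4, 107.3, 215.3]
orientation: [2.989, -0.003, -0.949]
ft_force: [0.1, -0.7, -0.6]
width: 58.7
grasp_force: 30.0
```

Run:
```python
from h import *
o=ctrl.get_obs(); T=pose(); print(np.round(T,3),np.round(o["qpos"],2),o["width"])
plan([535.5,107,150],tool(0,-35),4)
```

```text
[[ 8.17000e-01 -0.00000e+00 -5.77000e-01  5.35401e+02]
 [-3.00000e-03 -1.00000e+00 -4.00000e-03  1.07344e+02]
 [-5.77000e-01  5.00000e-03 -8.17000e-01  2.15266e+02]
 [ 0.00000e+00  0.00000e+00  0.00000e+00  1.00000e+00]] [0.13 0.63 1.43 0.07 1.69 1.69] 58.72825558824337
rows 4 max shift mm 16 max turn deg 0.2
[0.189, -0.0, 0.266, 0.001, 0.001, -0.001]
[0.188, 0.0, 0.266, 0.001, 0.001, -0.001]
[0.188, 0.001, 0.267, 0.001, 0.001, -0.001]
[0.188, 0.001, 0.267, 0.001, 0.001, -0.001]
```

apply_moves:
  targets:
    - [-1,[0.19,0,0.27],[0,0,0]]
    - [-1,[0.19,0,0.27],[0,0,0]]
    - [-1,[0.19,0,0.27],[0,0,0]]
    - [-1,[0.23,0,0.32],[0,0,0]]
    - [-1,[0,0,0],[0,0,0]]
    - [-1,[0,0,0],[0,0,0]]

```text
t: 14.15
ee_pos: [534.9, 106.4, 145.9]
orientation: [2.986, 0.001, -0.945]
ft_force: [-0.3, 0.8, 0.6]
width: 58.9
grasp_force: 30.0
```

Run:
```python
from h import *
T=pose(); print(T[:3,3])
im,K,V=cam("wrist"); cv2.imwrite("pics/w5.png",im)
c=T[:3,3]+T[:3,:3]@np.array([6.56,0,19.8]); print("case ctr",c)
v=im.copy()
for z in (-40,40):
  for y in (-30,30): cv2.circle(v,tuple(int(round(t)) for t in proj(c+[4.5,y,z],K,V)),3,(0,0,255),1)
for x in (503.5,529.5,555.5,581.5,607.5): # fin axes at z 58
  for y in (82,132): cv2.circle(v,tuple(int(round(t)) for t in proj(np.array([x-13,y,58.]),K,V)),3,(0,255,0),1)
cv2.imwrite("pics/w5v.png",v)
```

```text
[534.87067675 106.44673113 145.89048838]
case ctr [528.84092257 106.24214491 125.92367068]
```

View pics/w5v.png

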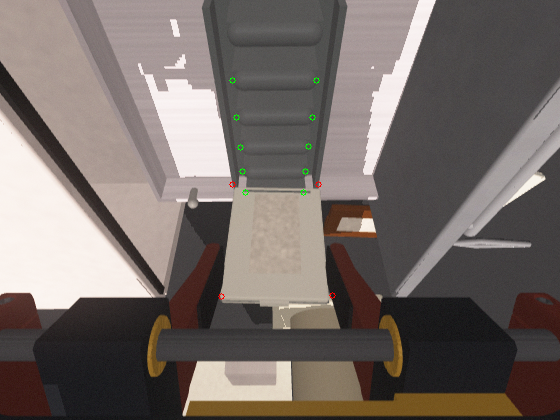

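The fin model matches the picture: green dots lie on the fins, and the red case corners sit about 4 px above the real edge, so the case is about 3 mm high. I'll lower it with force checks.

apply_moves:
  targets:
    - [-1,[0.165,0,0.18],[0,0,0]]
    - [-1,[0.14,0,0.2],[0,0,0]]
    - [-1,[0.14,0,0.2],[0,0,0]]
    - [-1,[0,0,0],[0,0,0]]
    - [-1,[0,0,0],[0,0,0]]

```text
t: 14.82
ee_pos: [536.3, 105.9, 109.1]
orientation: [2.985, 0.001, -0.946]
ft_force: [-0.5, -0.7, -0.9]
width: 58.5
grasp_force: 30.0
```

apply_moves:
  targets:
    - [-1,[0.07,0,0.1],[0,0,0]]
    - [-1,[0.07,0,0.1],[0,0,0]]
    - [-1,[0,0,0],[0,0,0]]
    - [-1,[0,0,0],[0,0,0]]

```text
t: 15.32
ee_pos: [536.2, 105.9, 97.0]
orientation: [2.985, 0.001, -0.946]
ft_force: [0.8, -0.3, -0.7]
width: 58.8
grasp_force: 30.0
```

apply_moves:
  targets:
    - [-1,[0.05,0,0.07],[0,0,0]]
    - [-1,[0.03,0,0.04],[0,0,0]]
    - [-1,[0,0,0],[0,0,0]]
    - [-1,[0,0,0],[0,0,0]]

```text
t: 15.82
ee_pos: [536.3, 105.8, 90.2]
orientation: [2.986, 0.001, -0.945]
ft_force: [-0.1, 0.8, 0.1]
width: 58.9
grasp_force: 30.0
```

apply_moves:
  targets:
    - [1,[0,0,0],[0,0,0]]
    - [1,[0,0,0],[0,0,0]]
    - [1,[0,0,0],[0,0,0]]
    - [1,[0,0,0],[0,0,0]]
    - [1,[-0.3,0,-0.42],[0,0,0]]
    - [1,[-0.5,0,-0.7],[0,0,0]]
    - [1,[-0.5,0,-0.7],[0,0,0]]
    - [1,[-0.2,0,-0.28],[0,0,0]]

```text
t: 16.82
ee_pos: [536.4, 107.1, 221.4]
orientation: [2.988, 0.001, -0.94]
ft_force: [-0.3, 0.0, 0.3]
width: 87.7
grasp_force: 0.0
```

Run:
```python
from h import *
T=pose(); print(T[:3,3])
im,K,V=cam("wrist"); cv2.imwrite("pics/w6.png",im)
v=im.copy()
for z in (30,110):
  for y in (-30,30): cv2.circle(v,tuple(int(round(t)) for t in proj(np.array([529.5+4.5,106.5+y,z]),K,V)),3,(0,0,255),1)
cv2.imwrite("pics/w6v.png",v)
plan([400,-223,300],tool(90,0),10)
```

```text
[536.36484093 107.13314858 221.42203056]
rows 10 max shift mm 37 max turn deg 9.6
[-0.312, 0.661, 0.035, -0.03, 0.031, -0.097]
[-0.41, 0.604, 0.047, -0.03, 0.031, -0.097]
[-0.499, 0.533, 0.052, -0.03, 0.031, -0.097]
[-0.576, 0.449, 0.049, -0.03, 0.031, -0.097]
[-0.639, 0.354, 0.038, -0.03, 0.031, -0.097]
[-0.686, 0.252, 0.02, -0.03, 0.031, -0.097]
[-0.717, 0.145, -0.004, -0.03, 0.031, -0.097]
[-0.73, 0.036, -0.035, -0.03, 0.031, -0.097]
[-0.724, -0.072, -0.071, -0.03, 0.031, -0.097]
[-0.701, -0.176, -0.112, -0.03, 0.031, -0.097]
```

View pics/w6v.png

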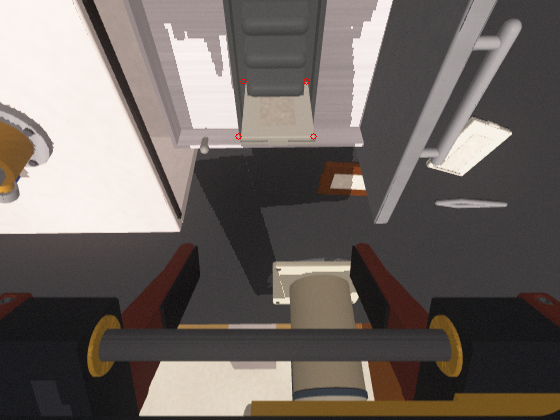

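Case B stands in its slot: the red marks coincide with its edges at (240,136) and (313,136). I'll follow the same procedure for the others, re-viewing them on the way.

Run:
```python
from h import *
plan([470,-140,300],tool(95,0),10)
```

```text
rows 10 max shift mm 27 max turn deg 10.0
[-0.197, 0.495, -0.047, -0.032, 0.03, -0.102]
[-0.272, 0.46, -0.034, -0.032, 0.03, -0.102]
[-0.34, 0.412, -0.027, -0.032, 0.03, -0.102]
[-0.401, 0.354, -0.025, -0.032, 0.03, -0.102]
[-0.451, 0.287, -0.029, -0.032, 0.03, -0.102]
[-0.489, 0.213, -0.039, -0.032, 0.03, -0.102]
[-0.515, 0.135, -0.054, -0.032, 0.03, -0.102]
[-0.527, 0.054, -0.074, -0.032, 0.03, -0.102]
[-0.525, -0.026, -0.098, -0.032, 0.03, -0.102]
[-0.51, -0.103, -0.125, -0.032, 0.03, -0.102]
```

apply_moves:
  targets:
    - [1,[-0.2,0.5,-0.05],[-0.032,0.03,-0.1]]
    - [1,[-0.27,0.46,-0.03],[-0.032,0.03,-0.1]]
    - [1,[-0.34,0.41,-0.03],[-0.032,0.03,-0.1]]
    - [1,[-0.4,0.35,-0.03],[-0.032,0.03,-0.1]]
    - [1,[-0.45,0.29,-0.03],[-0.032,0.03,-0.1]]
    - [1,[-0.49,0.21,-0.04],[-0.032,0.03,-0.1]]
    - [1,[-0.51,0.13,-0.05],[-0.032,0.03,-0.1]]
    - [1,[-0.53,0.05,-0.07],[-0.032,0.03,-0.1]]

```text
t: 17.88
ee_pos: [479.4, -90.0, 281.8]
orientation: [2.465, 1.918, -0.22]
ft_force: [1.1, -0.5, -0.1]
width: 88.0
grasp_force: 0.0
```

apply_moves:
  targets:
    - [1,[-0.53,-0.03,-0.1],[-0.032,0.03,-0.1]]
    - [1,[-0.51,-0.1,-0.12],[-0.032,0.03,-0.1]]
    - [1,[0,0,0],[0,0,0]]
    - [1,[0,0,0],[0,0,0]]

```text
t: 18.38
ee_pos: [465.5, -138.4, 297.9]
orientation: [2.15, 2.278, -0.011]
ft_force: [0.2, 0.1, -0.0]
width: 87.9
grasp_force: 0.0
```

```bash
cat >> h.py <<'E'
def grip(c,head,z=90):
    a=np.radians(head); return [c[0]+20*np.cos(a),c[1]+20*np.sin(a),z],tool(180+head,55)
E
python3 - <<'E'
from h import *
print(np.round(pose(),2)); cases("wrist","pics/w7.png")
plan(*grip((535,-327),12.4),11)
E
```

```text
[[-6.0000e-02  1.0000e+00  0.0000e+00  4.6545e+02]
 [ 1.0000e+00  6.0000e-02 -1.0000e-02 -1.3841e+02]
 [-1.0000e-02  0.0000e+00 -1.0000e+00  2.9791e+02]
 [ 0.0000e+00  0.0000e+00  0.0000e+00  1.0000e+00]]
case 0.82 ctr 367.3 -0.8 head 86.3 sides 82 64 bgr [110. 138. 180.] edge [179.1, 21.7, 233.4, 96.1]
case 0.79 ctr 421.8 -335.1 head -2.1 sides 64 81 bgr [235. 242. 245.] edge [217.8, 263.7, 266.9, 302.9]
case 0.77 ctr 535.9 -325.5 head 11.4 sides 80 63 bgr [236. 243. 247.] edge [283.1, 261.3, 332.8, 297.9]
case 0.70 ctr 424.9 -140.8 head -18.4 sides 62 82 bgr [170. 184. 196.] edge [215.9, 134.9, 278.1, 196.0]
rows 11 max shift mm 27 max turn deg 10.0
[-0.341, 0.14, 0.382, 0.047, 0.041, -0.092]
[-0.383, 0.115, 0.349, 0.047, 0.041, -0.092]
[-0.419, 0.082, 0.316, 0.047, 0.041, -0.092]
[-0.447, 0.042, 0.283, 0.047, 0.041, -0.092]
[-0.467, -0.005, 0.252, 0.047, 0.041, -0.092]
[-0.478, -0.055, 0.224, 0.047, 0.041, -0.092]
[-0.48, -0.109, 0.199, 0.047, 0.041, -0.092]
[-0.473, -0.163, 0.178, 0.047, 0.041, -0.092]
[-0.456, -0.218, 0.162, 0.047, 0.041, -0.092]
[-0.431, -0.27, 0.151, 0.047, 0.041, -0.092]
[-0.398, -0.319, 0.146, 0.047, 0.041, -0.092]
```

apply_moves:
  targets:
    - [1,[-0.34,0.14,0.38],[0.047,0.041,-0.092]]
    - [1,[-0.38,0.12,0.35],[0.047,0.041,-0.092]]
    - [1,[-0.42,0.08,0.32],[0.047,0.041,-0.092]]
    - [1,[-0.45,0.04,0.28],[0.047,0.041,-0.092]]
    - [1,[-0.47,0,0.25],[0.047,0.041,-0.092]]
    - [1,[-0.48,-0.05,0.22],[0.047,0.041,-0.092]]
    - [1,[-0.48,-0.11,0.2],[0.047,0.041,-0.092]]
    - [1,[-0.47,-0.16,0.18],[0.047,0.041,-0.092]]

```text
t: 19.48
ee_pos: [532.5, -272.3, 146.2]
orientation: [-0.353, -2.381, 0.107]
ft_force: [-0.2, -0.7, -0.1]
width: 88.0
grasp_force: 0.0
```

Run:
```python
from h import *
plan(*grip((536,-326),12),4)
```

```text
rows 4 max shift mm 20 max turn deg 7.3
[-0.334, -0.163, 0.125, 0.033, 0.031, -0.067]
[-0.321, -0.191, 0.118, 0.033, 0.031, -0.067]
[-0.305, -0.218, 0.114, 0.033, 0.031, -0.067]
[-0.287, -0.243, 0.111, 0.033, 0.031, -0.067]
```

apply_moves:
  targets:
    - [1,[-0.33,-0.16,0.12],[0.033,0.031,-0.067]]
    - [1,[-0.32,-0.19,0.12],[0.033,0.031,-0.067]]
    - [1,[-0.3,-0.22,0.11],[0.033,0.031,-0.067]]
    - [1,[-0.29,-0.24,0.11],[0.033,0.031,-0.067]]
    - [1,[0,0,0],[0,0,0]]
    - [1,[0,0,0],[0,0,0]]

```text
t: 20.23
ee_pos: [555.0, -321.2, 92.3]
orientation: [0.22, -2.18, 0.115]
ft_force: [0.2, -0.1, 0.4]
width: 88.0
grasp_force: 0.0
```

Run:
```python
from h import *
o=ctrl.get_obs();print(np.round(pose(o),3),np.round(o["qpos"],2)); plan(*grip((536,-326),12,11),3)
```

```text
[[-5.67000e-01 -2.00000e-01 -7.99000e-01  5.55009e+02]
 [-1.15000e-01  9.80000e-01 -1.64000e-01 -3.21213e+02]
 [ 8.15000e-01 -1.00000e-03 -5.79000e-01  9.22590e+01]
 [ 0.00000e+00  0.00000e+00  0.00000e+00  1.00000e+00]] [-0.34  1.03  1.12 -0.45  1.84 -2.03]
rows 3 max shift mm 27 max turn deg 0.2
[-0.443, -0.004, 0.311, 0.001, 0.001, -0.001]
[-0.444, -0.004, 0.31, 0.001, 0.001, -0.001]
[-0.445, -0.005, 0.309, 0.001, 0.001, -0.001]
```

apply_moves:
  targets:
    - [1,[-0.5,0,0.36],[0,0,0]]
    - [1,[-0.5,-0.01,0.36],[0,0,0]]
    - [1,[-0.34,0,0.22],[0,0,0]]
    - [1,[0,0,0],[0,0,0]]
    - [1,[0,0,0],[0,0,0]]

```text
t: 20.85
ee_pos: [555.8, -322.6, 11.5]
orientation: [0.221, -2.18, 0.115]
ft_force: [-0.7, 0.7, 0.4]
width: 88.0
grasp_force: 0.0
```

apply_moves:
  targets:
    - [-1,[0,0,0],[0,0,0]]
    - [-1,[0,0,0],[0,0,0]]
    - [-1,[0,0,0],[0,0,0]]
    - [-1,[0,0,0],[0,0,0]]
    - [-1,[0,0,0],[0,0,0]]
    - [-1,[0,0,0],[0,0,0]]

```text
t: 21.6
ee_pos: [555.3, -322.5, 10.8]
orientation: [0.222, -2.179, 0.114]
ft_force: [0.9, -0.0, 2.2]
width: 58.8
grasp_force: 30.0
```

Run:
```python
from h import *
o=ctrl.get_obs();T=pose();print(T[:3,3],o["width"])
u=np.array([T[0,3],T[1,3],130]); plan(u,T[:3,:3],3)
T2=T.copy(); T2[:3,3]=u; T2=T2
plan([520,-150,260],tool(90,-10),11,T2)
```

```text
[ 555.34534816 -322.54590767   10.79813997] 58.76144502181917
rows 3 max shift mm 40 max turn deg 0.0
[0.648, 0.0, -0.46, 0.0, 0.0, 0.0]
[0.648, 0.0, -0.46, 0.0, 0.0, 0.0]
[0.648, 0.0, -0.46, 0.0, 0.0, 0.0]
rows 11 max shift mm 20 max turn deg 10.5
[0.193, 0.32, -0.137, -0.041, -0.047, 0.099]
[0.231, 0.296, -0.133, -0.041, -0.047, 0.099]
[0.265, 0.266, -0.133, -0.041, -0.047, 0.099]
[0.293, 0.231, -0.138, -0.041, -0.047, 0.099]
[0.316, 0.193, -0.146, -0.041, -0.047, 0.099]
[0.332, 0.152, -0.159, -0.041, -0.047, 0.099]
[0.34, 0.11, -0.175, -0.041, -0.047, 0.099]
[0.34, 0.069, -0.195, -0.041, -0.047, 0.099]
[0.333, 0.03, -0.216, -0.041, -0.047, 0.099]
[0.318, -0.006, -0.239, -0.041, -0.047, 0.099]
[0.296, -0.038, -0.263, -0.041, -0.047, 0.099]
```

apply_moves:
  targets:
    - [-1,[0.4,0,-0.28],[0,0,0]]
    - [-1,[0.75,0,-0.53],[0,0,0]]
    - [-1,[0.75,0,-0.53],[0,0,0]]
    - [-1,[0.19,0.32,-0.14],[-0.041,-0.047,0.099]]
    - [-1,[0.23,0.3,-0.13],[-0.041,-0.047,0.099]]
    - [-1,[0.26,0.27,-0.13],[-0.041,-0.047,0.099]]
    - [-1,[0.29,0.23,-0.14],[-0.041,-0.047,0.099]]
    - [-1,[0.32,0.19,-0.15],[-0.041,-0.047,0.099]]

```text
t: 22.6
ee_pos: [539.1, -243.7, 187.6]
orientation: [-0.863, -2.494, 0.162]
ft_force: [-0.5, -0.6, -0.7]
width: 59.1
grasp_force: 30.0
```

apply_moves:
  targets:
    - [-1,[0.33,0.15,-0.16],[-0.041,-0.047,0.099]]
    - [-1,[0.34,0.11,-0.18],[-0.041,-0.047,0.099]]
    - [-1,[0.34,0.07,-0.2],[-0.041,-0.047,0.099]]
    - [-1,[0.33,0.03,-0.22],[-0.041,-0.047,0.099]]
    - [-1,[0.32,0,-0.24],[-0.041,-0.047,0.099]]
    - [-1,[0.3,-0.04,-0.26],[-0.041,-0.047,0.099]]

```text
t: 23.35
ee_pos: [519.6, -149.5, 259.1]
orientation: [2.132, 2.113, -0.175]
ft_force: [0.1, 0.5, -0.5]
width: 59.2
grasp_force: 30.0
```

Run:
```python
from h import *
o=ctrl.get_obs();T=pose();print(T[:3,3],o["width"],np.round(o["qpos"],2))
plan([562,107,225],tool(0,-35),12)
```

```text
[ 519.56992666 -149.493095    259.05656728] 59.15540239031178 [-0.2   0.24  1.82 -0.2   1.04 -0.1 ]
rows 12 max shift mm 22 max turn deg 7.7
[0.431, 0.067, -0.019, 0.033, -0.019, 0.077]
[0.436, 0.013, -0.033, 0.033, -0.019, 0.077]
[0.433, -0.042, -0.045, 0.033, -0.019, 0.077]
[0.423, -0.096, -0.054, 0.033, -0.019, 0.077]
[0.406, -0.149, -0.06, 0.033, -0.019, 0.077]
[0.383, -0.2, -0.063, 0.033, -0.019, 0.077]
[0.355, -0.248, -0.062, 0.033, -0.019, 0.077]
[0.32, -0.292, -0.058, 0.033, -0.019, 0.077]
[0.281, -0.331, -0.051, 0.033, -0.019, 0.077]
[0.237, -0.365, -0.041, 0.033, -0.019, 0.077]
[0.191, -0.392, -0.028, 0.033, -0.019, 0.077]
[0.141, -0.413, -0.012, 0.033, -0.019, 0.077]
```

apply_moves:
  targets:
    - [-1,[0.43,0.07,-0.02],[0.033,-0.019,0.077]]
    - [-1,[0.44,0.01,-0.03],[0.033,-0.019,0.077]]
    - [-1,[0.43,-0.04,-0.05],[0.033,-0.019,0.077]]
    - [-1,[0.42,-0.1,-0.05],[0.033,-0.019,0.077]]
    - [-1,[0.41,-0.15,-0.06],[0.033,-0.019,0.077]]
    - [-1,[0.38,-0.2,-0.06],[0.033,-0.019,0.077]]
    - [-1,[0.35,-0.25,-0.06],[0.033,-0.019,0.077]]
    - [-1,[0.32,-0.29,-0.06],[0.033,-0.019,0.077]]

```text
t: 24.35
ee_pos: [547.1, 22.0, 235.4]
orientation: [2.897, 0.797, -0.742]
ft_force: [-0.0, -0.1, -0.6]
width: 58.7
grasp_force: 30.0
```

apply_moves:
  targets:
    - [-1,[0.28,-0.33,-0.05],[0.033,-0.019,0.077]]
    - [-1,[0.24,-0.36,-0.04],[0.033,-0.019,0.077]]
    - [-1,[0.19,-0.39,-0.03],[0.033,-0.019,0.077]]
    - [-1,[0.14,-0.41,-0.01],[0.033,-0.019,0.077]]
    - [-1,[0,0,0],[0,0,0]]
    - [-1,[0,0,0],[0,0,0]]

```text
t: 25.1
ee_pos: [560.9, 105.6, 223.4]
orientation: [-2.989, -0.005, 0.963]
ft_force: [-0.4, 0.8, 0.3]
width: 58.9
grasp_force: 30.0
```

Run:
```python
from h import *
o=ctrl.get_obs();T=pose();print(np.round(T,3),o["width"],np.round(o["qpos"],2))
plan([562,107,135],tool(0,-35),4)
```

```text
[[ 8.12000e-01  3.00000e-03 -5.84000e-01  5.60912e+02]
 [ 4.00000e-03 -1.00000e+00  0.00000e+00  1.05600e+02]
 [-5.84000e-01 -2.00000e-03 -8.12000e-01  2.23410e+02]
 [ 0.00000e+00  0.00000e+00  0.00000e+00  1.00000e+00]] 58.942665208939374 [0.13 0.66 1.36 0.07 1.74 1.68]
rows 4 max shift mm 22 max turn deg 0.2
[0.262, -0.006, 0.356, -0.0, 0.002, 0.001]
[0.261, -0.006, 0.357, -0.0, 0.002, 0.001]
[0.26, -0.007, 0.357, -0.0, 0.002, 0.001]
[0.259, -0.007, 0.358, -0.0, 0.002, 0.001]
```

apply_moves:
  targets:
    - [-1,[0.26,-0.01,0.36],[0,0.002,0]]
    - [-1,[0.26,-0.01,0.36],[0,0.002,0]]
    - [-1,[0.26,-0.01,0.36],[0,0.002,0]]
    - [-1,[0.26,0,0.35],[0,0.002,0]]
    - [-1,[0,0,0],[0,0,0]]
    - [-1,[0,0,0],[0,0,0]]

```text
t: 25.85
ee_pos: [562.2, 107.8, 134.6]
orientation: [-2.994, -0.001, 0.945]
ft_force: [-0.4, -0.4, -1.2]
width: 59.2
grasp_force: 30.0
```

Run:
```python
from h import *
o=ctrl.get_obs();T=pose();print(np.round(T[:3,3],1),o["width"])
plan([562.2,107,108],tool(0,-35),2)
```

```text
[562.2 107.8 134.6] 59.170164258923975
rows 2 max shift mm 13 max turn deg 0.0
[0.153, 0.008, 0.217, -0.0, 0.0, 0.0]
[0.152, 0.008, 0.218, -0.0, 0.0, 0.0]
```

apply_moves:
  targets:
    - [-1,[0.15,0.01,0.22],[0,0,0]]
    - [-1,[0.15,0.01,0.22],[0,0,0]]
    - [-1,[0,0,0],[0,0,0]]
    - [-1,[0.07,0,0.1],[0,0,0]]
    - [-1,[0,0,0],[0,0,0]]

```text
t: 26.48
ee_pos: [561.3, 106.9, 101.2]
orientation: [-2.994, -0.001, 0.947]
ft_force: [-0.2, -0.4, 0.1]
width: 59.3
grasp_force: 30.0
```

apply_moves:
  targets:
    - [-1,[0.07,0,0.1],[0,0,0]]
    - [-1,[0.03,0,0.04],[0,0,0]]
    - [-1,[0,0,0],[0,0,0]]

```text
t: 26.85
ee_pos: [561.4, 106.9, 92.7]
orientation: [-2.994, -0.001, 0.946]
ft_force: [0.2, 0.1, -0.6]
width: 59.2
grasp_force: 30.0
```

apply_moves:
  targets:
    - [1,[0,0,0],[0,0,0]]
    - [1,[0,0,0],[0,0,0]]
    - [1,[0,0,0],[0,0,0]]
    - [1,[0,0,0],[0,0,0]]
    - [1,[-0.3,0,-0.42],[0,0,0]]
    - [1,[-0.5,0,-0.7],[0,0,0]]
    - [1,[-0.5,0,-0.7],[0,0,0]]
    - [1,[-0.2,0,-0.28],[0,0,0]]

```text
t: 27.85
ee_pos: [561.8, 106.8, 225.9]
orientation: [-2.996, -0.001, 0.937]
ft_force: [-0.1, 0.5, -0.1]
width: 87.5
grasp_force: 0.0
```

Run:
```python
from h import *
print(pose()[:3,3])
im,K,V=cam("wrist"); v=im.copy()
for x in (529.5,555.5):
 for z in (30,110):
  for y in (-30,30): cv2.circle(v,tuple(int(round(t)) for t in proj(np.array([x+4.5,106.5+y,z]),K,V)),3,(0,0,255),1)
cv2.imwrite("pics/w8.png",v[0:260,80:420])
plan([470,-140,300],tool(95,0),10)
```

```text
[561.77477713 106.84608727 225.85355901]
rows 10 max shift mm 27 max turn deg 10.0
[-0.236, 0.493, -0.017, -0.032, 0.029, -0.102]
[-0.311, 0.45, -0.006, -0.032, 0.029, -0.102]
[-0.379, 0.395, -0.0, -0.032, 0.029, -0.102]
[-0.437, 0.329, -0.001, -0.032, 0.029, -0.102]
[-0.484, 0.256, -0.007, -0.032, 0.029, -0.102]
[-0.518, 0.176, -0.019, -0.032, 0.029, -0.102]
[-0.538, 0.093, -0.036, -0.032, 0.029, -0.102]
[-0.544, 0.008, -0.059, -0.032, 0.029, -0.102]
[-0.535, -0.075, -0.085, -0.032, 0.029, -0.102]
[-0.512, -0.154, -0.115, -0.032, 0.029, -0.102]
```

View pics/w8.png

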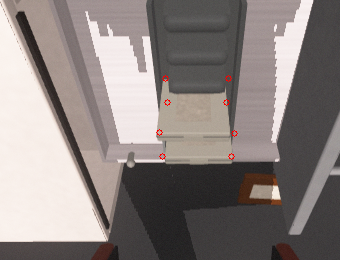

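Both cases stand in adjacent slots, with top edges at rows 133 and 156 of the crop. On to the third.

apply_moves:
  targets:
    - [1,[-0.24,0.5,-0.02],[-0.032,0.03,-0.1]]
    - [1,[-0.31,0.45,-0.01],[-0.032,0.03,-0.1]]
    - [1,[-0.38,0.4,0],[-0.032,0.03,-0.1]]
    - [1,[-0.44,0.33,0],[-0.032,0.03,-0.1]]
    - [1,[-0.48,0.26,-0.01],[-0.032,0.03,-0.1]]
    - [1,[-0.52,0.18,-0.02],[-0.032,0.03,-0.1]]
    - [1,[-0.54,0.09,-0.04],[-0.032,0.03,-0.1]]
    - [1,[-0.54,0.01,-0.06],[-0.032,0.03,-0.1]]

```text
t: 28.9
ee_pos: [484.5, -91.1, 281.7]
orientation: [2.475, 1.92, -0.207]
ft_force: [0.5, 0.1, 0.0]
width: 87.8
grasp_force: 0.0
```

apply_moves:
  targets:
    - [1,[-0.53,-0.08,-0.09],[-0.032,0.03,-0.1]]
    - [1,[-0.51,-0.15,-0.12],[-0.032,0.03,-0.1]]
    - [1,[0,0,0],[0,0,0]]
    - [1,[0,0,0],[0,0,0]]

```text
t: 29.4
ee_pos: [465.5, -138.9, 296.9]
orientation: [2.158, 2.279, 0.004]
ft_force: [0.4, 0.2, -0.3]
width: 87.9
grasp_force: 0.0
```

Run:
```python
from h import *
cases("wrist")
plan(*grip((422,-335.5),-1.5),11)
```

```text
case 0.94 ctr 421.6 -336.0 head -1.9 sides 65 82 bgr [245. 247. 248.] edge [216.0, 268.7, 269.0, 304.6]
case 0.59 ctr 425.0 -140.8 head -19.6 sides 62 83 bgr [205. 219. 228.] edge [216.7, 137.5, 277.4, 194.9]
rows 11 max shift mm 26 max turn deg 9.0
[-0.356, -0.065, 0.376, 0.041, 0.045, -0.079]
[-0.373, -0.087, 0.355, 0.041, 0.045, -0.079]
[-0.385, -0.111, 0.335, 0.041, 0.045, -0.079]
[-0.392, -0.139, 0.316, 0.041, 0.045, -0.079]
[-0.395, -0.167, 0.298, 0.041, 0.045, -0.079]
[-0.393, -0.197, 0.282, 0.041, 0.045, -0.079]
[-0.386, -0.228, 0.268, 0.041, 0.045, -0.079]
[-0.374, -0.258, 0.257, 0.041, 0.045, -0.079]
[-0.358, -0.287, 0.249, 0.041, 0.045, -0.079]
[-0.338, -0.314, 0.244, 0.041, 0.045, -0.079]
[-0.315, -0.339, 0.242, 0.041, 0.045, -0.079]
```

apply_moves:
  targets:
    - [1,[-0.36,-0.07,0.38],[0.041,0.045,-0.079]]
    - [1,[-0.37,-0.09,0.36],[0.041,0.045,-0.079]]
    - [1,[-0.39,-0.11,0.33],[0.041,0.045,-0.079]]
    - [1,[-0.39,-0.14,0.32],[0.041,0.045,-0.079]]
    - [1,[-0.4,-0.17,0.3],[0.041,0.045,-0.079]]
    - [1,[-0.39,-0.2,0.28],[0.041,0.045,-0.079]]
    - [1,[-0.39,-0.23,0.27],[0.041,0.045,-0.079]]
    - [1,[-0.37,-0.26,0.26],[0.041,0.045,-0.079]]

```text
t: 30.5
ee_pos: [448.8, -283.2, 144.8]
orientation: [-0.557, -2.346, -0.016]
ft_force: [-0.3, -0.1, 0.7]
width: 87.6
grasp_force: 0.0
```

apply_moves:
  targets:
    - [1,[-0.36,-0.29,0.25],[0.041,0.045,-0.079]]
    - [1,[-0.34,-0.31,0.24],[0.041,0.045,-0.079]]
    - [1,[-0.32,-0.34,0.24],[0.041,0.045,-0.079]]
    - [1,[0,0,0],[0,0,0]]
    - [1,[0,0,0],[0,0,0]]

```text
t: 31.12
ee_pos: [442.9, -336.4, 89.6]
orientation: [-0.027, -2.185, -0.019]
ft_force: [0.9, -1.6, 0.2]
width: 87.9
grasp_force: 0.0
```

Run:
```python
from h import *
o=ctrl.get_obs();print(np.round(pose(o),3),np.round(o["qpos"],2)); plan(*grip((421.6,-336),-1.7,11),3)
cases("top")
```

```text
[[-5.76000e-01  2.60000e-02 -8.17000e-01  4.42855e+02]
 [ 1.30000e-02  1.00000e+00  2.30000e-02 -3.36395e+02]
 [ 8.17000e-01  3.00000e-03 -5.76000e-01  8.96110e+01]
 [ 0.00000e+00  0.00000e+00  0.00000e+00  1.00000e+00]] [-0.47  0.95  1.33 -0.37  1.76 -1.92]
rows 3 max shift mm 26 max turn deg 0.1
[-0.424, -0.003, 0.309, -0.0, 0.001, 0.001]
[-0.424, -0.003, 0.308, -0.0, 0.001, 0.001]
[-0.424, -0.002, 0.308, -0.0, 0.001, 0.001]
case 0.67 ctr 537.5 114.0 head -89.1 sides 16 72 bgr [172. 183. 186.] edge [189.1, 225.8, 211.2, 233.7]
case 0.51 ctr 565.9 118.3 head -89.1 sides 16 72 bgr [164. 175. 178.] edge [185.3, 218.5, 208.0, 225.1]
```

apply_moves:
  targets:
    - [1,[-0.5,0,0.36],[0,0,0]]
    - [1,[-0.5,-0.01,0.36],[0,0,0]]
    - [1,[-0.27,0,0.2],[0,0,0]]
    - [1,[0,0,0],[0,0,0]]
    - [1,[0,0,0],[0,0,0]]

```text
t: 31.85
ee_pos: [441.8, -337.7, 12.2]
orientation: [-0.025, -2.185, -0.019]
ft_force: [0.5, -1.1, 0.2]
width: 88.0
grasp_force: 0.0
```

apply_moves:
  targets:
    - [-1,[0,0,0],[0,0,0]]
    - [-1,[0,0,0],[0,0,0]]
    - [-1,[0,0,0],[0,0,0]]
    - [-1,[0,0,0],[0,0,0]]
    - [-1,[0,0,0],[0,0,0]]
    - [-1,[0,0,0],[0,0,0]]

```text
t: 32.6
ee_pos: [441.3, -337.4, 11.3]
orientation: [-0.024, -2.184, -0.019]
ft_force: [0.9, -0.7, 2.8]
width: 58.8
grasp_force: 30.0
```

Run:
```python
from h import *
o=ctrl.get_obs();T=pose();print(T[:3,3],o["width"])
T[2,3]+=100
plan([480,-150,260],tool(90,-10),11,T)
```

```text
[ 441.34841382 -337.38829513   11.31729588] 58.756553379444924
rows 11 max shift mm 22 max turn deg 9.7
[0.184, 0.344, -0.205, -0.035, -0.052, 0.087]
[0.213, 0.328, -0.203, -0.035, -0.052, 0.087]
[0.24, 0.308, -0.203, -0.035, -0.052, 0.087]
[0.264, 0.285, -0.207, -0.035, -0.052, 0.087]
[0.284, 0.26, -0.214, -0.035, -0.052, 0.087]
[0.3, 0.232, -0.224, -0.035, -0.052, 0.087]
[0.311, 0.204, -0.237, -0.035, -0.052, 0.087]
[0.317, 0.174, -0.252, -0.035, -0.052, 0.087]
[0.317, 0.146, -0.269, -0.035, -0.052, 0.087]
[0.313, 0.118, -0.287, -0.035, -0.052, 0.087]
[0.303, 0.093, -0.306, -0.035, -0.052, 0.087]
```

apply_moves:
  targets:
    - [-1,[0.4,0,-0.28],[0,0,0]]
    - [-1,[0.62,0,-0.44],[0,0,0]]
    - [-1,[0.62,0,-0.44],[0,0,0]]
    - [-1,[0.18,0.34,-0.2],[-0.035,-0.052,0.087]]
    - [-1,[0.21,0.33,-0.2],[-0.035,-0.052,0.087]]
    - [-1,[0.24,0.31,-0.2],[-0.035,-0.052,0.087]]
    - [-1,[0.26,0.28,-0.21],[-0.035,-0.052,0.087]]
    - [-1,[0.28,0.26,-0.21],[-0.035,-0.052,0.087]]

```text
t: 33.6
ee_pos: [459.1, -252.7, 179.9]
orientation: [-1.008, -2.449, 0.08]
ft_force: [0.7, -0.4, -0.5]
width: 59.1
grasp_force: 30.0
```

apply_moves:
  targets:
    - [-1,[0.3,0.23,-0.22],[-0.035,-0.052,0.087]]
    - [-1,[0.31,0.2,-0.24],[-0.035,-0.052,0.087]]
    - [-1,[0.32,0.17,-0.25],[-0.035,-0.052,0.087]]
    - [-1,[0.32,0.15,-0.27],[-0.035,-0.052,0.087]]
    - [-1,[0.31,0.12,-0.29],[-0.035,-0.052,0.087]]
    - [-1,[0.3,0.09,-0.31],[-0.035,-0.052,0.087]]

```text
t: 34.35
ee_pos: [479.3, -149.9, 260.6]
orientation: [2.13, 2.114, -0.198]
ft_force: [-1.0, -0.6, 0.0]
width: 58.7
grasp_force: 30.0
```

Run:
```python
from h import *
o=ctrl.get_obs();T=pose();print(T[:3,3],o["width"],np.round(o["qpos"],2))
plan([588,107,225],tool(0,-35),12)
```

```text
[ 479.25106776 -149.92954081  260.57636559] 58.74360985110602 [-0.21  0.18  1.9  -0.21  1.04 -0.1 ]
rows 12 max shift mm 23 max turn deg 7.7
[0.433, 0.178, -0.022, 0.033, -0.018, 0.077]
[0.45, 0.123, -0.042, 0.033, -0.018, 0.077]
[0.46, 0.065, -0.059, 0.033, -0.018, 0.077]
[0.463, 0.006, -0.074, 0.033, -0.018, 0.077]
[0.458, -0.054, -0.086, 0.033, -0.018, 0.077]
[0.445, -0.113, -0.094, 0.033, -0.018, 0.077]
[0.425, -0.17, -0.099, 0.033, -0.018, 0.077]
[0.399, -0.225, -0.1, 0.033, -0.018, 0.077]
[0.366, -0.277, -0.098, 0.033, -0.018, 0.077]
[0.327, -0.323, -0.092, 0.033, -0.018, 0.077]
[0.283, -0.365, -0.083, 0.033, -0.018, 0.077]
[0.234, -0.4, -0.071, 0.033, -0.018, 0.077]
```

apply_moves:
  targets:
    - [-1,[0.43,0.18,-0.02],[0.033,-0.018,0.077]]
    - [-1,[0.45,0.12,-0.04],[0.033,-0.018,0.077]]
    - [-1,[0.46,0.06,-0.06],[0.033,-0.018,0.077]]
    - [-1,[0.46,0.01,-0.07],[0.033,-0.018,0.077]]
    - [-1,[0.46,-0.05,-0.09],[0.033,-0.018,0.077]]
    - [-1,[0.45,-0.11,-0.09],[0.033,-0.018,0.077]]
    - [-1,[0.43,-0.17,-0.1],[0.033,-0.018,0.077]]
    - [-1,[0.4,-0.23,-0.1],[0.033,-0.018,0.077]]

```text
t: 35.35
ee_pos: [551.8, 22.2, 235.6]
orientation: [2.897, 0.796, -0.75]
ft_force: [-0.4, -0.8, -0.6]
width: 58.7
grasp_force: 30.0
```

apply_moves:
  targets:
    - [-1,[0.37,-0.28,-0.1],[0.033,-0.018,0.077]]
    - [-1,[0.33,-0.32,-0.09],[0.033,-0.018,0.077]]
    - [-1,[0.28,-0.37,-0.08],[0.033,-0.018,0.077]]
    - [-1,[0.23,-0.4,-0.07],[0.033,-0.018,0.077]]
    - [-1,[0,0,0],[0,0,0]]
    - [-1,[0,0,0],[0,0,0]]

```text
t: 36.1
ee_pos: [587.3, 106.8, 222.9]
orientation: [-2.988, -0.004, 0.961]
ft_force: [0.6, 0.1, -0.8]
width: 59.1
grasp_force: 30.0
```

Run:
```python
from h import *
o=ctrl.get_obs();T=pose();print(np.round(T,3),o["width"],np.round(o["qpos"],2))
plan([588.3,107,125],tool(0,-35),5)
```

```text
[[ 8.13000e-01  2.00000e-03 -5.83000e-01  5.87295e+02]
 [ 4.00000e-03 -1.00000e+00  2.00000e-03  1.06811e+02]
 [-5.83000e-01 -4.00000e-03 -8.13000e-01  2.22946e+02]
 [ 0.00000e+00  0.00000e+00  0.00000e+00  1.00000e+00]] 59.08007880835539 [0.12 0.7  1.29 0.07 1.77 1.68]
rows 5 max shift mm 20 max turn deg 0.1
[0.232, 0.001, 0.316, -0.0, 0.001, 0.0]
[0.231, 0.0, 0.317, -0.0, 0.001, 0.0]
[0.23, 0.0, 0.317, -0.0, 0.001, 0.0]
[0.229, -0.0, 0.318, -0.0, 0.001, 0.0]
[0.229, -0.0, 0.318, -0.0, 0.001, 0.0]
```

apply_moves:
  targets:
    - [-1,[0.23,0,0.32],[0,0.001,0]]
    - [-1,[0.23,0,0.32],[0,0.002,0]]
    - [-1,[0.23,0,0.32],[0,0.001,0]]
    - [-1,[0.23,0,0.31],[0,0.002,0]]
    - [-1,[0.23,0,0.32],[0,0.001,0]]
    - [-1,[0,0,0],[0,0,0]]
    - [-1,[0,0,0],[0,0,0]]

```text
t: 36.98
ee_pos: [588.7, 107.8, 124.3]
orientation: [-2.993, -0.001, 0.945]
ft_force: [0.8, -0.2, 0.0]
width: 58.6
grasp_force: 30.0
```

apply_moves:
  targets:
    - [-1,[0.07,0,0.1],[0,0,0]]
    - [-1,[0.07,0,0.1],[0,0,0]]
    - [-1,[0.06,0,0.09],[0,0,0]]
    - [-1,[0,0,0],[0,0,0]]
    - [-1,[0,0,0],[0,0,0]]

```text
t: 37.6
ee_pos: [588.3, 107.8, 106.6]
orientation: [-2.993, -0.0, 0.945]
ft_force: [-0.6, -1.0, 0.1]
width: 58.7
grasp_force: 30.0
```

apply_moves:
  targets:
    - [-1,[0.06,0.01,0.08],[0,0,0]]
    - [-1,[0.06,0,0.08],[0,0,0]]
    - [-1,[0.04,0,0.06],[0,0,0]]
    - [-1,[0,0,0],[0,0,0]]
    - [-1,[0,0,0],[0,0,0]]

```text
t: 38.22
ee_pos: [588.5, 107.4, 92.9]
orientation: [-2.992, -0.0, 0.946]
ft_force: [0.1, 0.1, -0.3]
width: 59.0
grasp_force: 30.0
```

apply_moves:
  targets:
    - [1,[0,0,0],[0,0,0]]
    - [1,[0,0,0],[0,0,0]]
    - [1,[0,0,0],[0,0,0]]
    - [1,[0,0,0],[0,0,0]]
    - [1,[-0.3,0,-0.42],[0,0,0]]
    - [1,[-0.5,0,-0.7],[0,0,0]]
    - [1,[-0.5,0,-0.7],[0,0,0]]
    - [1,[-0.2,0,-0.28],[0,0,0]]

```text
t: 39.22
ee_pos: [588.8, 107.1, 226.0]
orientation: [-2.994, -0.001, 0.937]
ft_force: [-0.3, -0.7, -0.8]
width: 87.6
grasp_force: 0.0
```

Run:
```python
from h import *
print(pose()[:3,3])
im,K,V=cam("wrist"); v=im.copy()
for x in (529.5,555.5,581.5):
 for z in (110,):
  for y in (-30,30): cv2.circle(v,tuple(int(round(t)) for t in proj(np.array([x+4.5,106.5+y,z]),K,V)),3,(0,0,255),1)
cv2.imwrite("pics/w9.png",v[0:260,80:420])
plan([460,-60,300],tool(95,0),10)
```

```text
[588.75525246 107.08909054 225.98108564]
rows 10 max shift mm 22 max turn deg 10.0
[-0.296, 0.334, 0.025, -0.032, 0.029, -0.102]
[-0.347, 0.281, 0.026, -0.032, 0.029, -0.102]
[-0.388, 0.221, 0.022, -0.032, 0.029, -0.102]
[-0.419, 0.155, 0.013, -0.032, 0.029, -0.102]
[-0.439, 0.086, -0.001, -0.032, 0.029, -0.102]
[-0.446, 0.015, -0.018, -0.032, 0.029, -0.102]
[-0.442, -0.054, -0.039, -0.032, 0.029, -0.102]
[-0.425, -0.121, -0.064, -0.032, 0.029, -0.102]
[-0.397, -0.184, -0.09, -0.032, 0.029, -0.102]
[-0.359, -0.239, -0.118, -0.032, 0.029, -0.102]
```

View pics/w9.png

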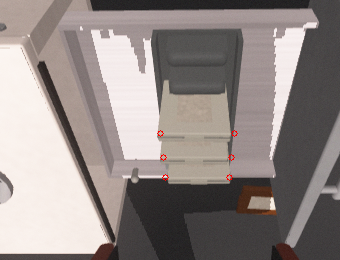

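Three cases stand, with top edges at rows 134, 157 and 177 of the crop. Now the last one.

apply_moves:
  targets:
    - [1,[-0.3,0.33,0.02],[-0.032,0.029,-0.102]]
    - [1,[-0.35,0.28,0.02],[-0.032,0.029,-0.102]]
    - [1,[-0.39,0.22,0.02],[-0.032,0.029,-0.102]]
    - [1,[-0.42,0.16,0.01],[-0.032,0.029,-0.102]]
    - [1,[-0.44,0.09,0],[-0.032,0.029,-0.102]]
    - [1,[-0.45,0.02,-0.02],[-0.032,0.029,-0.102]]
    - [1,[-0.44,-0.05,-0.04],[-0.032,0.029,-0.102]]
    - [1,[-0.43,-0.12,-0.06],[-0.032,0.029,-0.102]]

```text
t: 40.28
ee_pos: [484.1, -27.8, 281.5]
orientation: [-2.449, -1.947, 0.219]
ft_force: [-0.0, -0.4, 0.5]
width: 88.1
grasp_force: 0.0
```

apply_moves:
  targets:
    - [1,[-0.4,-0.18,-0.09],[-0.032,0.029,-0.102]]
    - [1,[-0.36,-0.24,-0.12],[-0.032,0.029,-0.102]]
    - [1,[0,0,0],[0,0,0]]
    - [1,[0,0,0],[0,0,0]]

```text
t: 40.78
ee_pos: [459.6, -61.0, 296.6]
orientation: [-2.122, -2.308, 0.009]
ft_force: [0.3, 1.1, -1.0]
width: 88.1
grasp_force: 0.0
```

Run:
```python
from h import *
print(pose()[:3,3]); cases("wrist")
plan(*grip((425,-141),-19),8)
```

```text
[459.57434113 -61.01677459 296.58765435]
case 0.97 ctr 606.2 120.2 head 82.5 sides 93 38 bgr [155. 164. 172.] edge [377.7, 1.6, 422.9, 77.3]
case 0.77 ctr 367.4 -0.1 head 85.9 sides 83 61 bgr [ 71.  92. 125.] edge [188.9, 87.5, 237.4, 153.8]
case 0.75 ctr 542.3 118.9 head -89.7 sides 28 82 bgr [164. 173. 180.] edge [337.4, 0.1, 369.2, 68.6]
case 0.68 ctr 574.2 122.6 head 87.8 sides 82 33 bgr [153. 163. 170.] edge [357.8, 0.1, 394.6, 68.4]
case 0.57 ctr 425.0 -140.5 head -18.4 sides 62 81 bgr [230. 239. 245.] edge [222.8, 191.4, 282.2, 243.2]
rows 8 max shift mm 28 max turn deg 10.4
[-0.213, -0.054, 0.516, 0.043, 0.067, -0.084]
[-0.26, -0.051, 0.495, 0.043, 0.067, -0.084]
[-0.304, -0.056, 0.469, 0.043, 0.067, -0.084]
[-0.343, -0.068, 0.439, 0.043, 0.067, -0.084]
[-0.378, -0.087, 0.406, 0.043, 0.067, -0.084]
[-0.405, -0.112, 0.372, 0.043, 0.067, -0.084]
[-0.426, -0.144, 0.336, 0.043, 0.067, -0.084]
[-0.438, -0.179, 0.302, 0.043, 0.067, -0.084]
```

apply_moves:
  targets:
    - [1,[-0.21,-0.05,0.52],[0.043,0.067,-0.084]]
    - [1,[-0.26,-0.05,0.5],[0.043,0.067,-0.084]]
    - [1,[-0.3,-0.06,0.47],[0.043,0.067,-0.084]]
    - [1,[-0.34,-0.07,0.44],[0.043,0.067,-0.084]]
    - [1,[-0.38,-0.09,0.41],[0.043,0.067,-0.084]]
    - [1,[-0.4,-0.11,0.37],[0.043,0.067,-0.084]]
    - [1,[-0.43,-0.14,0.34],[0.043,0.067,-0.084]]
    - [1,[-0.44,-0.18,0.3],[0.043,0.067,-0.084]]

```text
t: 41.88
ee_pos: [444.3, -147.6, 87.9]
orientation: [-0.362, -2.157, -0.19]
ft_force: [0.3, -0.1, -1.5]
width: 88.1
grasp_force: 0.0
```

apply_moves:
  targets:
    - [1,[0,0,0],[0,0,0]]
    - [1,[0,0,0],[0,0,0]]

```text
t: 42.12
ee_pos: [444.2, -147.0, 90.1]
orientation: [-0.371, -2.161, -0.189]
ft_force: [0.2, -0.3, -0.1]
width: 87.6
grasp_force: 0.0
```

Run:
```python
from h import *
o=ctrl.get_obs();print(np.round(pose(o),3),np.round(o["qpos"],2)); plan(*grip((425,-140.7),-18.7,11),3)
```

```text
[[-5.44000e-01  3.33000e-01 -7.70000e-01  4.44173e+02]
 [ 1.93000e-01  9.43000e-01  2.70000e-01 -1.46965e+02]
 [ 8.16000e-01 -2.00000e-03 -5.77000e-01  9.01210e+01]
 [ 0.00000e+00  0.00000e+00  0.00000e+00  1.00000e+00]] [-0.34  0.88  1.48 -0.    1.73 -1.57]
rows 3 max shift mm 26 max turn deg 0.3
[-0.43, -0.0, 0.306, 0.002, 0.001, -0.002]
[-0.43, -0.001, 0.305, 0.002, 0.001, -0.002]
[-0.431, -0.001, 0.304, 0.002, 0.001, -0.002]
```

apply_moves:
  targets:
    - [1,[-0.5,0,0.36],[0,0,0]]
    - [1,[-0.5,0,0.36],[0,0,0]]
    - [1,[-0.29,0,0.2],[0,0,0]]
    - [1,[0,0,0],[0,0,0]]
    - [1,[0,0,0],[0,0,0]]

```text
t: 42.75
ee_pos: [444.2, -147.7, 12.0]
orientation: [-0.369, -2.162, -0.19]
ft_force: [-0.3, 0.1, -0.1]
width: 87.8
grasp_force: 0.0
```

apply_moves:
  targets:
    - [-1,[0,0,0],[0,0,0]]
    - [-1,[0,0,0],[0,0,0]]
    - [-1,[0,0,0],[0,0,0]]
    - [-1,[0,0,0],[0,0,0]]
    - [-1,[0,0,0],[0,0,0]]
    - [-1,[0,0,0],[0,0,0]]

```text
t: 43.5
ee_pos: [443.5, -147.5, 10.8]
orientation: [-0.368, -2.16, -0.191]
ft_force: [0.5, 0.1, 2.0]
width: 59.2
grasp_force: 30.0
```

Run:
```python
from h import *
o=ctrl.get_obs();T=pose();print(T[:3,3],o["width"])
T[2,3]+=110
plan([500,-110,260],tool(90,-10),9,T)
```

```text
[ 443.50068153 -147.45435264   10.83166816] 59.21091511325058
rows 9 max shift mm 17 max turn deg 10.3
[0.2, 0.12, -0.253, -0.035, -0.069, 0.085]
[0.187, 0.109, -0.267, -0.035, -0.069, 0.085]
[0.171, 0.1, -0.281, -0.035, -0.069, 0.085]
[0.153, 0.094, -0.294, -0.035, -0.069, 0.085]
[0.133, 0.091, -0.304, -0.035, -0.069, 0.085]
[0.111, 0.092, -0.312, -0.035, -0.069, 0.085]
[0.089, 0.096, -0.318, -0.035, -0.069, 0.085]
[0.068, 0.103, -0.321, -0.035, -0.069, 0.085]
[0.047, 0.113, -0.321, -0.035, -0.069, 0.085]
```

apply_moves:
  targets:
    - [-1,[0.5,0,-0.35],[0,0,0]]
    - [-1,[0.65,0,-0.46],[0,0,0]]
    - [-1,[0.65,0,-0.46],[0,0,0]]
    - [-1,[0.2,0.12,-0.25],[-0.035,-0.069,0.085]]
    - [-1,[0.19,0.11,-0.27],[-0.035,-0.069,0.085]]
    - [-1,[0.17,0.1,-0.28],[-0.035,-0.069,0.085]]
    - [-1,[0.15,0.09,-0.29],[-0.035,-0.069,0.085]]
    - [-1,[0.13,0.09,-0.3],[-0.035,-0.069,0.085]]

```text
t: 44.5
ee_pos: [474.7, -127.0, 198.2]
orientation: [-1.409, -2.391, -0.001]
ft_force: [-0.1, -0.2, -0.2]
width: 59.0
grasp_force: 30.0
```

apply_moves:
  targets:
    - [-1,[0.11,0.09,-0.31],[-0.035,-0.069,0.085]]
    - [-1,[0.09,0.1,-0.32],[-0.035,-0.069,0.085]]
    - [-1,[0.07,0.1,-0.32],[-0.035,-0.069,0.085]]
    - [-1,[0.05,0.11,-0.32],[-0.035,-0.069,0.085]]

```text
t: 45.0
ee_pos: [499.5, -110.1, 260.1]
orientation: [2.139, 2.117, -0.186]
ft_force: [-0.3, -0.5, -0.7]
width: 58.9
grasp_force: 30.0
```

Run:
```python
from h import *
o=ctrl.get_obs();T=pose();print(T[:3,3],o["width"],np.round(o["qpos"],2))
plan([614.5,107,225],tool(0,-35),12)
```

```text
[ 499.47202411 -110.09400714  260.1184716 ] 58.94304182886256 [-0.13  0.2   1.87 -0.2   1.06 -0.03]
rows 12 max shift mm 21 max turn deg 7.7
[0.368, 0.188, -0.006, 0.032, -0.018, 0.077]
[0.388, 0.141, -0.025, 0.032, -0.018, 0.077]
[0.401, 0.092, -0.042, 0.032, -0.018, 0.077]
[0.408, 0.04, -0.057, 0.032, -0.018, 0.077]
[0.408, -0.012, -0.07, 0.032, -0.018, 0.077]
[0.401, -0.065, -0.079, 0.032, -0.018, 0.077]
[0.387, -0.117, -0.086, 0.032, -0.018, 0.077]
[0.368, -0.167, -0.09, 0.032, -0.018, 0.077]
[0.342, -0.214, -0.09, 0.032, -0.018, 0.077]
[0.311, -0.258, -0.088, 0.032, -0.018, 0.077]
[0.275, -0.298, -0.082, 0.032, -0.018, 0.077]
[0.235, -0.333, -0.073, 0.032, -0.018, 0.077]
```

apply_moves:
  targets:
    - [-1,[0.37,0.19,-0.01],[0.032,-0.018,0.077]]
    - [-1,[0.39,0.14,-0.03],[0.032,-0.018,0.077]]
    - [-1,[0.4,0.09,-0.04],[0.032,-0.018,0.077]]
    - [-1,[0.41,0.04,-0.06],[0.032,-0.018,0.077]]
    - [-1,[0.41,-0.01,-0.07],[0.032,-0.018,0.077]]
    - [-1,[0.4,-0.07,-0.08],[0.032,-0.018,0.077]]
    - [-1,[0.39,-0.12,-0.09],[0.032,-0.018,0.077]]
    - [-1,[0.37,-0.17,-0.09],[0.032,-0.018,0.077]]

```text
t: 46.0
ee_pos: [575.7, 36.8, 236.4]
orientation: [2.903, 0.8, -0.734]
ft_force: [0.7, -0.2, -0.2]
width: 59.0
grasp_force: 30.0
```

apply_moves:
  targets:
    - [-1,[0.34,-0.21,-0.09],[0.032,-0.018,0.077]]
    - [-1,[0.31,-0.26,-0.09],[0.032,-0.018,0.077]]
    - [-1,[0.28,-0.3,-0.08],[0.032,-0.018,0.077]]
    - [-1,[0.23,-0.33,-0.07],[0.032,-0.018,0.077]]
    - [-1,[0,0,0],[0,0,0]]
    - [-1,[0,0,0],[0,0,0]]

```text
t: 46.75
ee_pos: [613.1, 108.0, 225.3]
orientation: [-2.994, -0.011, 0.943]
ft_force: [-0.0, -0.1, 0.0]
width: 58.9
grasp_force: 30.0
```

Run:
```python
from h import *
o=ctrl.get_obs();T=pose();print(np.round(T,3),o["width"],np.round(o["qpos"],2))
plan([614.3,107,125],tool(0,-35),5)
```

```text
[[ 8.19000e-01  6.00000e-03 -5.73000e-01  6.13087e+02]
 [ 7.00000e-03 -1.00000e+00  1.00000e-03  1.07955e+02]
 [-5.73000e-01 -5.00000e-03 -8.19000e-01  2.25324e+02]
 [ 0.00000e+00  0.00000e+00  0.00000e+00  1.00000e+00]] 58.87829585445049 [0.12 0.73 1.22 0.07 1.8  1.68]
rows 5 max shift mm 20 max turn deg 0.1
[0.234, 0.006, 0.326, -0.0, -0.0, 0.001]
[0.234, 0.005, 0.326, -0.0, -0.0, 0.001]
[0.234, 0.005, 0.326, -0.0, -0.0, 0.001]
[0.234, 0.005, 0.326, -0.0, -0.0, 0.001]
[0.234, 0.004, 0.326, -0.0, -0.0, 0.001]
```

apply_moves:
  targets:
    - [-1,[0.23,0.01,0.32],[0,0,0.001]]
    - [-1,[0.23,0.01,0.33],[0,0,0.001]]
    - [-1,[0.24,0,0.33],[0,0,0.001]]
    - [-1,[0.24,0.01,0.32],[0,0,0.001]]
    - [-1,[0.23,0,0.33],[0,0,0.001]]
    - [-1,[0,0,0],[0,0,0]]
    - [-1,[0,0,0],[0,0,0]]

```text
t: 47.62
ee_pos: [615.1, 107.2, 125.5]
orientation: [-2.996, 0.005, 0.943]
ft_force: [0.5, -0.0, 0.4]
width: 58.7
grasp_force: 30.0
```

apply_moves:
  targets:
    - [-1,[0.07,0,0.1],[0,0,0]]
    - [-1,[0.07,0,0.1],[0,0,0]]
    - [-1,[0.06,0,0.09],[0,0,0]]
    - [-1,[0,0,0],[0,0,0]]
    - [-1,[0,0,0],[0,0,0]]

```text
t: 48.25
ee_pos: [614.7, 107.2, 107.6]
orientation: [-2.996, 0.005, 0.944]
ft_force: [-0.0, 0.1, -0.8]
width: 59.0
grasp_force: 30.0
```

apply_moves:
  targets:
    - [-1,[0.06,0.01,0.08],[0,0,0]]
    - [-1,[0.06,0,0.08],[0,0,0]]
    - [-1,[0.04,0,0.06],[0,0,0]]
    - [-1,[0,0,0],[0,0,0]]
    - [-1,[0,0,0],[0,0,0]]

```text
t: 48.88
ee_pos: [614.9, 106.7, 94.0]
orientation: [-2.996, 0.005, 0.944]
ft_force: [-0.2, -0.3, -0.8]
width: 58.8
grasp_force: 30.0
```

apply_moves:
  targets:
    - [1,[0,0,0],[0,0,0]]
    - [1,[0,0,0],[0,0,0]]
    - [1,[0,0,0],[0,0,0]]
    - [1,[0,0,0],[0,0,0]]
    - [1,[-0.3,0,-0.42],[0,0,0]]
    - [1,[-0.5,0,-0.7],[0,0,0]]
    - [1,[-0.5,0,-0.7],[0,0,0]]
    - [1,[-0.2,0,-0.28],[0,0,0]]

```text
t: 49.88
ee_pos: [614.9, 106.9, 227.3]
orientation: [-2.998, 0.004, 0.935]
ft_force: [-0.3, -1.0, -0.5]
width: 88.1
grasp_force: 0.0
```

Run:
```python
from h import *
print(pose()[:3,3])
im,K,V=cam("wrist"); v=im.copy()
for x in (529.5,555.5,581.5,607.5):
  for y in (-30,30): cv2.circle(v,tuple(int(round(t)) for t in proj(np.array([x+4.5,106.5+y,110]),K,V)),3,(0,0,255),1)
cv2.imwrite("pics/w10.png",v[0:260,80:540])
for n in ("wrist",):
  for l in ("drawer_handle","plunger_top"):
    for d in ctrl.pinpoint(l,n)[:2]: print(n,l,round(d["score"],2),np.round(onz(d["xy"],K,V,dict(plunger_top=210,drawer_handle=104)[l])))
for l in ("drawer_handle","plunger_top"):
  o=[]
  for n in ("scene","top"):
    im,K2,V2=cam(n); d=ctrl.pinpoint(l,n)
    if d: o.append((d[0]["xy"],K2,V2)); print(n,l,d[0]["score"],np.round(onz(d[0]["xy"],K2,V2,dict(plunger_top=210,drawer_handle=104)[l])))
  if len(o)==2: print(l,"tri",tri(o))
plan([556,-110,260],tool(90,0),9)
```

```text
[614.91096043 106.89071719 227.25285072]
wrist drawer_handle 0.77 [552. -43. 104.]
scene drawer_handle 0.67 [550. -39. 104.]
top drawer_handle 0.79 [553. -35. 104.]
drawer_handle tri [552.18976687 -37.37798631 106.67482124]
scene plunger_top 0.22 [ 484. -226.  210.]
top plunger_top 0.39 [582.  71. 210.]
plunger_top tri [561.54858127 -94.48603645 339.94082172]
rows 9 max shift mm 25 max turn deg 10.6
[-0.151, 0.482, 0.003, -0.034, 0.034, -0.108]
[-0.231, 0.449, 0.018, -0.034, 0.034, -0.108]
[-0.304, 0.402, 0.027, -0.034, 0.034, -0.108]
[-0.369, 0.344, 0.029, -0.034, 0.034, -0.108]
[-0.423, 0.276, 0.024, -0.034, 0.034, -0.108]
[-0.464, 0.199, 0.013, -0.034, 0.034, -0.108]
[-0.491, 0.118, -0.004, -0.034, 0.034, -0.108]
[-0.503, 0.035, -0.026, -0.034, 0.034, -0.108]
[-0.5, -0.048, -0.053, -0.034, 0.034, -0.108]
```

View pics/w10.png

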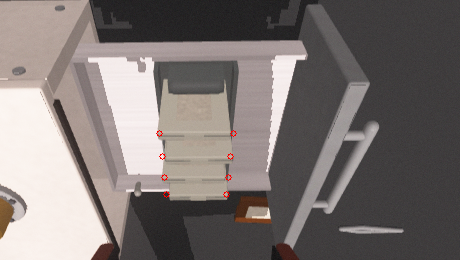

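All four cases stand in slots. Next I'll close the drawer, with the shut fingers against the handle bar.

apply_moves:
  targets:
    - [1,[-0.15,0.48,0],[-0.034,0.034,-0.108]]
    - [1,[-0.23,0.45,0.02],[-0.034,0.034,-0.108]]
    - [1,[-0.3,0.4,0.03],[-0.034,0.034,-0.108]]
    - [1,[-0.37,0.34,0.03],[-0.034,0.034,-0.108]]
    - [1,[-0.42,0.28,0.02],[-0.034,0.034,-0.108]]
    - [1,[-0.46,0.2,0.01],[-0.034,0.034,-0.108]]
    - [1,[-0.49,0.12,0],[-0.034,0.034,-0.108]]
    - [1,[-0.5,0.04,-0.03],[-0.034,0.034,-0.108]]

```text
t: 51.42
ee_pos: [563.6, -86.0, 256.4]
orientation: [2.388, 2.039, -0.109]
ft_force: [0.8, -0.3, -0.0]
width: 88.3
grasp_force: 0.0
```

apply_moves:
  targets:
    - [-1,[-0.5,-0.05,-0.05],[-0.034,0.034,-0.108]]
    - [-1,[0,0,0],[0,0,0]]
    - [-1,[0,0,0],[0,0,0]]

```text
t: 51.8
ee_pos: [557.7, -109.4, 260.2]
orientation: [-2.218, -2.224, -0.005]
ft_force: [0.0, 0.1, -0.1]
width: 61.8
grasp_force: 0.0
```

Run:
```python
from h import *
o=ctrl.get_obs(); print(np.round(pose(),3),o["width"]); plan([555,-90,85],tool(90,0),5)
```

```text
[[-3.00000e-03  1.00000e+00  2.00000e-03  5.57694e+02]
 [ 1.00000e+00  3.00000e-03  3.00000e-03 -1.09429e+02]
 [ 3.00000e-03  2.00000e-03 -1.00000e+00  2.60154e+02]
 [ 0.00000e+00  0.00000e+00  0.00000e+00  1.00000e+00]] 61.759173192498494
rows 5 max shift mm 35 max turn deg 0.0
[0.076, -0.012, 0.701, 0.0, -0.0, 0.0]
[0.076, -0.012, 0.701, 0.0, -0.0, 0.0]
[0.077, -0.011, 0.701, 0.0, -0.0, 0.0]
[0.077, -0.011, 0.701, 0.0, -0.0, 0.0]
[0.077, -0.011, 0.701, 0.0, -0.0, 0.0]
```

apply_moves:
  targets:
    - [-1,[0,-0.01,0.7],[0,0,0]]
    - [-1,[0,-0.01,0.7],[0,0,0]]
    - [-1,[0.1,-0.01,0.7],[0,0,0]]
    - [-1,[0.1,-0.01,0.7],[0,0,0]]
    - [-1,[0.2,-0.01,0.7],[0,0,0]]
    - [-1,[0.2,0,0],[0,0,0]]
    - [-1,[0.2,0,0],[0,0,0]]

```text
t: 52.68
ee_pos: [556.2, -68.0, 86.0]
orientation: [2.214, 2.228, 0.007]
ft_force: [-0.1, 0.5, 0.4]
width: 0.1
grasp_force: 0.0
```

apply_moves:
  targets:
    - [-1,[0.1,0,0],[0,0,0]]
    - [-1,[0.1,0,0],[0,0,0]]
    - [-1,[0.1,0,0],[0,0,0]]
    - [-1,[0.1,0,0],[0,0,0]]
    - [-1,[0.1,0,0],[0,0,0]]
    - [-1,[0.1,0,0],[0,0,0]]

```text
t: 53.42
ee_pos: [555.4, -39.1, 85.6]
orientation: [2.214, 2.228, 0.007]
ft_force: [1.1, -2.6, 2.6]
width: 0.7
grasp_force: 1.6
```

apply_moves:
  targets:
    - [-1,[0.15,0,0],[0,0,0]]
    - [-1,[0.2,0,0],[0,0,0]]
    - [-1,[0.25,0,0],[0,0,0]]
    - [-1,[0.25,0,0],[0,0,0]]
    - [-1,[0.25,0,0],[0,0,0]]
    - [-1,[0.25,0,0],[0,0,0]]
    - [-1,[0.25,0,0],[0,0,0]]
    - [-1,[0.2,0,0],[0,0,0]]

```text
t: 54.42
ee_pos: [554.4, 51.7, 85.6]
orientation: [-2.214, -2.228, -0.006]
ft_force: [2.8, -3.1, 0.3]
width: 0.9
grasp_force: 1.8
```

apply_moves:
  targets:
    - [-1,[0.15,0,0],[0,0,0]]
    - [-1,[0.15,0,0],[0,0,0]]
    - [-1,[0.15,0,0],[0,0,0]]
    - [-1,[0.1,0,0],[0,0,0]]
    - [-1,[0.1,0,0],[0,0,0]]
    - [-1,[0.1,0,0],[0,0,0]]

```text
t: 55.18
ee_pos: [554.0, 88.5, 85.6]
orientation: [-2.214, -2.228, -0.005]
ft_force: [0.9, -3.0, -0.3]
width: 0.8
grasp_force: 1.6
```

Run:
```python
from h import *
o=ctrl.get_obs(); print(np.round(pose()[:3,3],1),o["ft_force"])
cv2.imwrite("pics/t2.png",cam("top")[0])
cases("top")
for l in ("drawer_handle","plunger_top"):
  ob=[]
  for n in ("scene","top"):
    im,K2,V2=cam(n); d=ctrl.pinpoint(l,n)
    if d: ob.append((d[0]["xy"],K2,V2)); print(n,l,d[0]["score"],np.round(onz(d[0]["xy"],K2,V2,dict(plunger_top=210,drawer_handle=104)[l])))
  if len(ob)==2: print(l,"tri",tri(ob))
```

```text
[554.   88.5  85.6] [ 0.90027509 -2.97095468 -0.30507066]
case 0.63 ctr 367.7 -3.3 head -89.3 sides 61 83 bgr [102. 123. 148.] edge [223.1, 274.5, 248.8, 300.4]
scene drawer_handle 0.75 [555. 102. 104.]
scene plunger_top 0.69 [559. 281. 210.]
top plunger_top 0.47 [571. 285. 210.]
plunger_top tri [567.6452764 278.1391296 222.1640793]
```

apply_moves:
  targets:
    - [-1,[0.1,0,0],[0,0,0]]
    - [-1,[0.1,0,0],[0,0,0]]
    - [-1,[0.1,0,0],[0,0,0]]
    - [-1,[0.08,0,0],[0,0,0]]
    - [-1,[0.06,0,0],[0,0,0]]
    - [-1,[0.06,0,0],[0,0,0]]

```text
t: 56.48
ee_pos: [554.0, 113.5, 85.8]
orientation: [-2.214, -2.228, -0.006]
ft_force: [-0.3, -3.5, -0.3]
width: 0.2
grasp_force: 1.4
```

apply_moves:
  targets:
    - [-1,[0.06,0,0],[0,0,0]]
    - [-1,[0.06,0,0],[0,0,0]]
    - [-1,[0.04,0,0],[0,0,0]]

```text
t: 56.85
ee_pos: [553.9, 121.0, 85.8]
orientation: [2.214, 2.229, 0.005]
ft_force: [-1.0, -6.1, -0.3]
width: 0.9
grasp_force: 3.4
```

apply_moves:
  targets:
    - [-1,[0.05,0,0],[0,0,0]]
    - [-1,[0.05,0,0],[0,0,0]]

```text
t: 57.1
ee_pos: [553.9, 126.3, 85.8]
orientation: [-2.214, -2.228, -0.006]
ft_force: [-1.4, -3.3, -0.7]
width: 0.6
grasp_force: 1.2
```

apply_moves:
  targets:
    - [-1,[0.04,0,0],[0,0,0]]
    - [-1,[0.04,0,0],[0,0,0]]

```text
t: 57.35
ee_pos: [554.0, 130.7, 85.9]
orientation: [-2.214, -2.228, -0.007]
ft_force: [0.8, -0.7, -0.4]
width: 0.6
grasp_force: 0.7
```

apply_moves:
  targets:
    - [-1,[0.03,0,0],[0,0,0]]
    - [-1,[0.02,0,0],[0,0,0]]

```text
t: 57.6
ee_pos: [554.0, 132.5, 85.9]
orientation: [2.214, 2.229, 0.005]
ft_force: [-0.7, -6.9, 0.6]
width: 0.4
grasp_force: 3.6
```

apply_moves:
  targets:
    - [-1,[0.02,0,0],[0,0,0]]
    - [-1,[0.02,0,0],[0,0,0]]
    - [-1,[0,0,0],[0,0,0]]

```text
t: 57.98
ee_pos: [554.0, 132.7, 85.9]
orientation: [2.212, 2.228, 0.002]
ft_force: [-0.6, -13.1, 1.2]
width: 0.8
grasp_force: 7.0
```

The drawer is on its stop: force rises to 13 N with no further travel. I'll back off and go to the plunger.

apply_moves:
  targets:
    - [-1,[0,0,0],[0,0,0]]
    - [-1,[-0.2,0,0],[0,0,0]]
    - [-1,[-0.7,0,0],[0,0,0]]
    - [-1,[-0.2,0,-0.9],[0,0,0]]
    - [-1,[0,0,-1],[0,0,0]]
    - [-1,[0,0,-1],[0,0,0]]
    - [-1,[0.5,0.06,-1],[0,0,0]]
    - [-1,[0.9,0.06,-0.4],[0,0,0]]

```text
t: 58.98
ee_pos: [561.0, 149.6, 305.1]
orientation: [2.215, 2.224, 0.015]
ft_force: [0.5, 0.5, -0.2]
width: 0.4
grasp_force: 0.0
```

apply_moves:
  targets:
    - [-1,[0.9,0,0],[0,0,0]]
    - [-1,[0.8,0,0],[0,0,0]]
    - [-1,[0,0,0],[0,0,0]]
    - [-1,[0,0,0],[0,0,0]]

```text
t: 59.48
ee_pos: [558.7, 234.0, 301.1]
orientation: [-2.214, -2.229, -0.006]
ft_force: [-0.3, 0.1, -0.2]
width: 0.3
grasp_force: 0.0
```

Run:
```python
from h import *
print(np.round(pose()[:3,3],1))
im,K,V=cam("wrist"); np.savez("w11",K=K,V=V); cv2.imwrite("pics/w11.png",im)
for d in ctrl.pinpoint("plunger_top","wrist")[:3]: print(d["score"],d["xy"],onz(d["xy"],K,V,210))
for n in ("scene","top"):
  im,K2,V2=cam(n)
  for l,z in (("plunger_top",210),("drawer_handle",104)):
    for d in ctrl.pinpoint(l,n)[:2]: print(n,l,round(d["score"],2),np.round(onz(d["xy"],K2,V2,z)))
```

```text
[558.7 234.  301.1]
0.94 [277.9, 153.4] [560.76080562 284.11731554 210.        ]
scene plunger_top 0.42 [555. 291. 210.]
scene drawer_handle 0.87 [556. 142. 104.]
top drawer_handle 0.63 [549. 143. 104.]
```

View pics/w11.png

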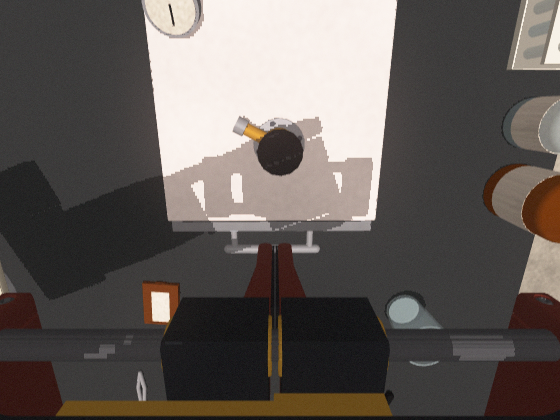

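The drawer is shut flush and the black plunger head is at (279,152), which maps to (561,284).

apply_moves:
  targets:
    - [-1,[0.5,0.02,0],[0,0,0]]
    - [-1,[0.5,0.03,0.3],[0,0,0]]
    - [-1,[0,0,0.6],[0,0,0]]
    - [-1,[0,0,0.5],[0,0,0]]
    - [-1,[0,0,0],[0,0,0]]
    - [-1,[0,0,0],[0,0,0]]

```text
t: 60.62
ee_pos: [561.4, 285.5, 231.6]
orientation: [-2.213, -2.229, -0.007]
ft_force: [0.3, -0.0, -0.2]
width: 0.3
grasp_force: 0.0
```

Run:
```python
from h import *
T=pose(); print(np.round(T[:3,3],1)); plan([561,284,195.5],tool(90,0),4)
im,K,V=cam("wrist")
for d in ctrl.pinpoint("plunger_top","wrist")[:2]: print(d["score"],d["xy"],onz(d["xy"],K,V,210))
```

```text
[561.4 285.5 231.6]
rows 4 max shift mm 9 max turn deg 0.1
[-0.008, -0.002, 0.181, 0.0, -0.001, 0.001]
[-0.008, -0.002, 0.181, 0.0, -0.001, 0.001]
[-0.008, -0.002, 0.181, 0.0, -0.001, 0.001]
[-0.008, -0.002, 0.181, 0.0, -0.001, 0.001]
0.64 [276.0, 249.0] [561.90107275 283.90161633 210.        ]
```

apply_moves:
  targets:
    - [-1,[-0.02,0,0.2],[0,0,0]]
    - [-1,[0,0,0.16],[0,0,0]]
    - [-1,[0,0,0.1],[0,0,0]]
    - [-1,[0,0,0.1],[0,0,0]]
    - [-1,[0,0,0.1],[0,0,0]]
    - [-1,[0,0,0],[0,0,0]]

```text
t: 61.48
ee_pos: [561.0, 283.3, 198.6]
orientation: [-2.214, -2.228, -0.005]
ft_force: [-4.4, -2.2, 8.4]
width: 0.8
grasp_force: 3.8
```

apply_moves:
  targets:
    - [-1,[0,0,0.04],[0,0,0]]
    - [-1,[0,0,0.02],[0,0,0]]
    - [-1,[0,0,0],[0,0,0]]

```text
t: 61.85
ee_pos: [561.0, 283.3, 196.3]
orientation: [-2.214, -2.228, -0.005]
ft_force: [-3.9, -3.7, 9.9]
width: 0.4
grasp_force: 5.1
```

apply_moves:
  targets:
    - [-1,[0,0,0.02],[0,0,0]]
    - [-1,[0,0,0.02],[0,0,0]]
    - [-1,[0,0,0],[0,0,0]]

```text
t: 62.22
ee_pos: [561.2, 283.4, 196.1]
orientation: [2.214, 2.228, 0.007]
ft_force: [-8.5, -5.1, 23.5]
width: 0.8
grasp_force: 11.2
```

At the stop (23 N). Now I'll hold for two seconds, release, and repeat.

apply_moves:
  targets:
    - [-1,[0,0,0],[0,0,0]]
    - [-1,[0,0,0],[0,0,0]]
    - [-1,[0,0,0],[0,0,0]]
    - [-1,[0,0,0],[0,0,0]]
    - [-1,[0,0,0],[0,0,0]]
    - [-1,[0,0,0],[0,0,0]]
    - [-1,[0,0,0],[0,0,0]]
    - [-1,[0,0,0],[0,0,0]]

```text
t: 63.22
ee_pos: [561.2, 283.3, 196.2]
orientation: [2.214, 2.228, 0.007]
ft_force: [-8.3, -5.0, 22.5]
width: 0.4
grasp_force: 11.1
```

apply_moves:
  targets:
    - [-1,[0,0,0],[0,0,0]]
    - [-1,[0,0,0],[0,0,0]]
    - [-1,[0,0,0],[0,0,0]]
    - [-1,[0,0,0],[0,0,0]]
    - [-1,[0,0,0],[0,0,0]]
    - [-1,[0,0,0],[0,0,0]]
    - [-1,[0,0,0],[0,0,0]]

```text
t: 64.1
ee_pos: [561.1, 283.3, 196.1]
orientation: [2.214, 2.228, 0.007]
ft_force: [-10.2, -5.3, 22.0]
width: 0.3
grasp_force: 11.1
```

apply_moves:
  targets:
    - [-1,[0,0,-0.2],[0,0,0]]
    - [-1,[0,0,-0.3],[0,0,0]]
    - [-1,[0,0,-0.2],[0,0,0]]
    - [-1,[0,0,0],[0,0,0]]
    - [-1,[0,0,0],[0,0,0]]
    - [-1,[0,0,0],[0,0,0]]
    - [-1,[0,0,0],[0,0,0]]
    - [-1,[0,0,0],[0,0,0]]

```text
t: 65.1
ee_pos: [561.1, 283.4, 228.1]
orientation: [-2.214, -2.228, -0.006]
ft_force: [0.2, 0.4, -0.1]
width: 0.3
grasp_force: 0.0
```

apply_moves:
  targets:
    - [-1,[0,0,0.3],[0,0,0]]
    - [-1,[0,0,0.15],[0,0,0]]
    - [-1,[0,0,0.12],[0,0,0]]
    - [-1,[0,0,0.1],[0,0,0]]
    - [-1,[0,0,0.03],[0,0,0]]
    - [-1,[0,0,0],[0,0,0]]
    - [-1,[0,0,0],[0,0,0]]

```text
t: 65.97
ee_pos: [561.3, 283.6, 196.1]
orientation: [2.214, 2.228, 0.007]
ft_force: [-7.7, -3.6, 22.8]
width: 0.2
grasp_force: 11.7
```

apply_moves:
  targets:
    - [-1,[0,0,0],[0,0,0]]
    - [-1,[0,0,0],[0,0,0]]
    - [-1,[0,0,0],[0,0,0]]
    - [-1,[0,0,0],[0,0,0]]
    - [-1,[0,0,0],[0,0,0]]
    - [-1,[0,0,0],[0,0,0]]
    - [-1,[0,0,0],[0,0,0]]
    - [-1,[0,0,0],[0,0,0]]

```text
t: 66.97
ee_pos: [561.3, 283.6, 196.2]
orientation: [2.214, 2.228, 0.007]
ft_force: [-7.7, -5.2, 22.9]
width: 0.4
grasp_force: 11.6
```

apply_moves:
  targets:
    - [-1,[0,0,0],[0,0,0]]
    - [-1,[0,0,0],[0,0,0]]
    - [-1,[0,0,0],[0,0,0]]
    - [-1,[0,0,0],[0,0,0]]
    - [-1,[0,0,0],[0,0,0]]
    - [-1,[0,0,0],[0,0,0]]
    - [-1,[0,0,0],[0,0,0]]

```text
t: 67.85
ee_pos: [561.3, 283.6, 196.2]
orientation: [2.214, 2.228, 0.007]
ft_force: [-8.2, -3.9, 22.6]
width: 0.4
grasp_force: 11.6
```

apply_moves:
  targets:
    - [-1,[0,0,-0.2],[0,0,0]]
    - [-1,[0,0,-0.3],[0,0,0]]
    - [-1,[0,0,-0.5],[0,0,0]]
    - [-1,[0,0,-0.8],[0,0,0]]
    - [-1,[-0.8,0,-0.3],[0,0,0]]
    - [-1,[0,0,0],[0,0,0]]
    - [-1,[0,0,0],[0,0,0]]
    - [-1,[0,0,0],[0,0,0]]

```text
t: 68.85
ee_pos: [560.8, 243.8, 297.3]
orientation: [-2.213, -2.228, -0.004]
ft_force: [0.3, 0.3, 0.8]
width: 0.1
grasp_force: 0.0
```

Run:
```python
from h import *
im,K,V=cam("wrist")
for l,z in (("plunger_top",210),("drawer_handle",104)):
    for d in ctrl.pinpoint(l,"wrist")[:1]: print(l,round(d["score"],2),np.round(onz(d["xy"],K,V,z)))
im,K,V=cam("top")
for d in ctrl.pinpoint("drawer_handle","top")[:1]: print(np.round(onz(d["xy"],K,V,104)))
for d in ctrl.masks_of("case0","top"): print("case",round(d["score"],2),d["bbox"])
```

```text
plunger_top 0.87 [562. 285. 210.]
[552. 159. 104.]
case 0.62 [221.3, 276.3, 248.1, 298.9]
case 0.61 [280.5, 302.3, 320.7, 309.3]
```

```bash
python3 -c "
from workcell import ctrl
print(ctrl.close_job())"
```

```text
the job is handed in; nothing more can be done
None
```

I stood all four white slide cases in the rack, pushed the drawer home to its stop, and pressed the plunger to its stop twice, for about two seconds each time. The job is handed in at about 69 s; no verdict came back.

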